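Load the lamp cabinet with new kaleidoscope fittings and lock it up

ROBOT

A 7-joint arm with a two-finger parallel gripper is mounted at the origin on the work surface. World frame = base frame: x ahead of the robot, y to its left, z up, the work surface at z = 0. Lengths are in m, angles in rad, forces in N, time in s.
With the tool pointing down it reaches from about 0.4 to 0.875 m from the base axis. Payload 19.3 kg.
Tool frame: the origin (TCP) lies at the very end of the fingers, on their centre line; the grasp point (between the pads) lies robot.grip_depth behind it (robot.grip_depth is the distance from the TCP to the grasp point, in m); z points along the fingers, y is the direction in which the jaws open and shut (so a half turn about z gives the same grasp; the last joint's range is limited). The gripper opens to 85 mm and grips with 20 to 120 N. Pads are 22 mm wide; open, the fingers measure 114 mm over their backs; the gripper's body (76 mm by 85 mm) begins 54 mm behind the grasp point. The pads swing forward as they close: fully open they stand 13 mm farther back than shut.
Start: joints at [-1.358, 0.521, -0.036, 1.599, 0.021, 1.021, -0.113], TCP at [0.174, 0.6, 0.231] pointing down, gripper open.
Joint ranges: [-2.91, 2.91], [-0.3, 2.13], [-1.5, 1.42], [0.17, 2.43], [-1.26, 4.41], [0.16, 1.93], [-2.52, 2.52]. Speed limits (rad/s): [1.89, 1.89, 2.39, 2.39, 3.01, 3.01, 3.01].

INTERFACE

Orientations are given as a rotation vector (axis times angle).
In Python, from bench import robot gives the robot as it stands. The module is installed in compiled form; this text tells all that it offers.
- The arm moves only by the tool send_rows, never from a script. Its argument "increments" is a list of rows, each a list of 7 numbers: the shift along the tool's x, y, z in mm, then the turn, a rotation vector about the tool's x, y, z in rad, then the finger opening in mm, from 0 to 85.4. A call has 1 to 12 rows; each row is the pose to reach, as a shift and turn from the pose commanded when the call began, along the tool's axes at that moment; what a row does not reach only later rows make up. A row lasts 1/8 s, in which the tool goes at most 62.5 mm and 10.7 degrees, less where a joint would pass 70% of its speed; a pose out of reach is approached as far as the arm can. A call with a gripper value outside its range is refused whole. The fingers move at their own pace and stop on an object; the grip force is fixed at half the most. Time passes only in rows, so rows that repeat a pose let the fingers close. It gives the time, the measured TCP pose, the force and the opening at its end, in the units of the state.
- robot.sense(): the state, without advancing time (a new reading comes with each control period).
- robot.snapshot(name): name is "side" or "top" or "wrist"; returns a dict with "color" (384x512x3 uint8, blue, green, red), "fov_y" (degrees; the focal length in pixels is half the picture's height over the tangent of half this angle, whatever the lens; pixels are square), "cx", "cy" (the principal point, pixels), "camera_from_world" (4x4, takes a point from world to camera coordinates); the wrist camera has in their place "mount" (4x4, takes a point from camera to tool coordinates, whose origin is the TCP and whose axes are the flange's). Camera axes: x right, y up, looking along -z (the intrinsics and any distortion apply to the point x, -y, -z); pixel columns grow to the right and rows downward; lengths in m; the calibration is good to about 2 mm. A picture is of the moment at which its call begins: read the wrist's pose just before it. There is no depth.
- robot.sign_off(): hands the job in, once; it reports no verdict.
The state is a dict: "time": time; "joint_positions": joint angles; "dq": joint speeds; "effort": joint torques, N m; "position": TCP position; "tcp_rot": TCP orientation; "force": force on the tool from outside, world axes, zero at the start; "ft_torque": the same for the moment, N m; "grip_width": finger opening in m.
Only numpy, scipy, OpenCV 4.12 (cv2) and the standard library are available. Lean on these libraries where they do the work, as an engineer would, in place of code of your own. Each camera call takes 0.05 s, during which the arm holds its last target.

TASK

Cure the new fittings in the white lamp cabinet: slide its lock all the way to the free end (white dot), pull the drawer fully open and put every new fitting lying about on the bench (eyepieces, socket tube, chrome end wheel, smoked spacer ring) into the drawer. Then ease the drawer gently shut, slide the lock all the way to the locked end (violet dot), and last of all turn the timer dial clockwise to its end stop. Leave the violet glass ball, the finished kaleidoscope and the glue bottle undisturbed.

Things in the scene. Friction and masses are not known exactly. Their poses are not given: they have to be found in the camera images.
- cabinet: Fixed white low lamp cabinet, 200 (x) x 340 (y) x 94 mm high; its place and yaw vary. Origin: centre of its underside. Its -x face (towards the robot) is open and closed by the drawer; the drawer, lock slide and timer dial belong to it and share its axes (z up). The roof is 10 mm thick, underside 84 mm above the bench.
- drawer (a joint): How far the drawer is pulled out along the cabinet's -x, m: 0 shut (start), 0.15 fully open at its stop. Stays where left; about 2 N of friction.
- drawer_in (a point): Centre of the drawer's inner floor, 14 mm above the bench; moves with the drawer, axes as the cabinet. Inside: 150 (x) x 300 (y) mm; walls 6 mm thick rise 36 mm above this floor. The grey front panel before the front wall, 10 mm thick, rises to 80 mm above the bench. Fully open, all but the rear 6 mm of the inside is clear of the roof.
- drawer_pull (a point): Centre of the drawer's brass pull, a block 36 (x) x 22 (y) x 24 mm (z) sticking out from the middle of the front panel, 50 mm above the bench; this point is 19 mm in front of the panel. Pinch it from above across its 22 mm width (cabinet y).
- lock (a joint): Position of the lock slide along the cabinet's +y, m: 0 at the free end stop (white dot, cabinet -y end), 0.12 at the locked end stop (violet dot, +y end). Starts anywhere from 0.06 to 0.11; stays where left; about 2 N of friction. The lock is only a sign to people: it does not itself block the drawer.
- lock_top (a point): Centre of the top of the lock slide's black grip, a block 28 (x) x 20 (y, the sliding direction) x 40 mm tall that stands on a 14 mm high, 40 mm wide, 170 mm long aluminium track on the cabinet roof; this point is 148 mm above the bench. Axes as the cabinet.
- timer (a joint): Angle of the timer dial, rad: grows clockwise seen from above, from 0 to its end stop at 2.2 (white pointer line at the violet pip). Starts from 0.2 to 1.1; stays where left; friction about 0.04 N m.
- timer_grip (a point): Point on the dial's vertical axis at gripping height, 131 mm above the bench. The dial has a black bar grip 42 mm long along this point's own x, 14 mm wide along its y, rising 7 mm above this point and reaching 25 mm below it; pinch across the 14 mm. The point turns with the dial.
- eyepiece_a: Loose fitting that may be absent; stands on the bench upright at the start. Origin: centre of its underside, z up its axis. Brass bayonet eyepiece, 150 g: flange 60 mm across and 8 mm high (two small lugs at its rim, 68 mm across along its x), then a barrel 40 mm across up to 50 mm.
- eyepiece_b: Loose fitting that may be absent; stands on the bench upright at the start. Origin: centre of its underside, z up its axis. Copper-coloured bayonet eyepiece, same form as the brass one.
- socket_tube: Loose fitting that may be absent; stands on the bench upright at the start. Origin: centre of its underside, z up its axis. Brass tube 56 mm outside, 46 mm inside, 50 mm high, 160 g; two small lugs at its foot, 64 mm across along its x, 7 mm high.
- end_wheel: Loose fitting that may be absent; stands on the bench upright at the start. Origin: centre of its underside, z up its axis. Chrome end wheel, 200 g: disc 66 mm across and 12 mm high, hub 30 mm across up to 50 mm.
- spacer_ring: Loose fitting that may be absent; stands on the bench upright at the start. Origin: centre of its underside, z up its axis. Smoked acrylic ring 60 mm outside, 44 mm inside, 22 mm high, 50 g.
- glass_ball_center (a point): Centre of the violet glass ball, 60 mm across, resting on a fixed cork ring 72 mm across and 15 mm high. Bystander, not a fitting.
- kaleidoscope: Finished violet kaleidoscope, 210 mm long (its x) and 48 mm across, lying on its dark wooden cradle 170 x 50 mm, 67 mm high in all. Origin: centre of the underside. Bystander.
- glue_bottle: Glue bottle 48 mm across and 100 mm high. Origin: centre of its underside. Bystander.
There are look-alikes about, which are no part of the job. What is meant by the end_wheel is not green or pink, and is the larger of those in its own colour.

How it is judged:
On the way, in this order (a step that is already met when the one before it is completed fails the run):
1. the lock slide is at its free end stop, with the drawer still shut (value of joint lock below 0.006 m and value of joint drawer below 0.02 m), for 0.2 s.
2. the drawer is pulled fully open (value of joint drawer above 0.14 m), for 0.2 s.
3. every fitting present lies in the open drawer, let go (value of joint drawer above 0.05 m and x of eyepiece_a in the frame of drawer_in between -0.075 and 0.075 m and y of eyepiece_a in the frame of drawer_in between -0.15 and 0.15 m and z of eyepiece_a in the frame of drawer_in between -0.01 and 0.05 m and linear speed of each of eyepiece_a, eyepiece_b, socket_tube, end_wheel, spacer_ring below 0.05 m/s and x of eyepiece_b in the frame of drawer_in between -0.075 and 0.075 m and y of eyepiece_b in the frame of drawer_in between -0.15 and 0.15 m and z of eyepiece_b in the frame of drawer_in between -0.01 and 0.05 m and x of socket_tube in the frame of drawer_in between -0.075 and 0.075 m and y of socket_tube in the frame of drawer_in between -0.15 and 0.15 m and z of socket_tube in the frame of drawer_in between -0.01 and 0.05 m and x of end_wheel in the frame of drawer_in between -0.075 and 0.075 m and y of end_wheel in the frame of drawer_in between -0.15 and 0.15 m and z of end_wheel in the frame of drawer_in between -0.01 and 0.05 m and x of spacer_ring in the frame of drawer_in between -0.075 and 0.075 m and y of spacer_ring in the frame of drawer_in between -0.15 and 0.15 m and z of spacer_ring in the frame of drawer_in between -0.01 and 0.05 m and contact force between the fingers and eyepiece_a below 0.2 N and contact force between the fingers and eyepiece_b below 0.2 N and contact force between the fingers and socket_tube below 0.2 N and contact force between the fingers and end_wheel below 0.2 N and contact force between the fingers and spacer_ring below 0.2 N), for 0.2 s.
4. the drawer is shut on the fittings (value of joint drawer below 0.006 m and x of eyepiece_a in the frame of drawer_in between -0.075 and 0.075 m and y of eyepiece_a in the frame of drawer_in between -0.15 and 0.15 m and z of eyepiece_a in the frame of drawer_in between -0.01 and 0.05 m and linear speed of each of eyepiece_a, eyepiece_b, socket_tube, end_wheel, spacer_ring below 0.05 m/s and x of eyepiece_b in the frame of drawer_in between -0.075 and 0.075 m and y of eyepiece_b in the frame of drawer_in between -0.15 and 0.15 m and z of eyepiece_b in the frame of drawer_in between -0.01 and 0.05 m and x of socket_tube in the frame of drawer_in between -0.075 and 0.075 m and y of socket_tube in the frame of drawer_in between -0.15 and 0.15 m and z of socket_tube in the frame of drawer_in between -0.01 and 0.05 m and x of end_wheel in the frame of drawer_in between -0.075 and 0.075 m and y of end_wheel in the frame of drawer_in between -0.15 and 0.15 m and z of end_wheel in the frame of drawer_in between -0.01 and 0.05 m and x of spacer_ring in the frame of drawer_in between -0.075 and 0.075 m and y of spacer_ring in the frame of drawer_in between -0.15 and 0.15 m and z of spacer_ring in the frame of drawer_in between -0.01 and 0.05 m), for 0.2 s.
5. the lock slide is at its locked end stop (value of joint lock above 0.114 m and value of joint drawer below 0.008 m), for 0.2 s.
6. the timer dial is turned clockwise to its end stop (value of joint timer above 2.1 rad), for 0.2 s.
At the end, for the whole second after the job is handed in: Every fitting present is inside the drawer and at rest, the drawer is shut to within 8 mm, the lock slide is within 7 mm of its locked end stop and the timer dial within 0.12 rad of its clockwise end stop (x of eyepiece_a in the frame of drawer_in between -0.075 and 0.075 m and y of eyepiece_a in the frame of drawer_in between -0.15 and 0.15 m and z of eyepiece_a in the frame of drawer_in between -0.01 and 0.05 m and linear speed of each of eyepiece_a, eyepiece_b, socket_tube, end_wheel, spacer_ring below 0.05 m/s and x of eyepiece_b in the frame of drawer_in between -0.075 and 0.075 m and y of eyepiece_b in the frame of drawer_in between -0.15 and 0.15 m and z of eyepiece_b in the frame of drawer_in between -0.01 and 0.05 m and x of socket_tube in the frame of drawer_in between -0.075 and 0.075 m and y of socket_tube in the frame of drawer_in between -0.15 and 0.15 m and z of socket_tube in the frame of drawer_in between -0.01 and 0.05 m and x of end_wheel in the frame of drawer_in between -0.075 and 0.075 m and y of end_wheel in the frame of drawer_in between -0.15 and 0.15 m and z of end_wheel in the frame of drawer_in between -0.01 and 0.05 m and x of spacer_ring in the frame of drawer_in between -0.075 and 0.075 m and y of spacer_ring in the frame of drawer_in between -0.15 and 0.15 m and z of spacer_ring in the frame of drawer_in between -0.01 and 0.05 m and value of joint drawer below 0.008 m and value of joint lock above 0.113 m and value of joint timer above 2.08 rad); the robot touches nothing.
It fails at once if a bystander is moved more than 30 mm (distance of any of glass_ball_center, kaleidoscope, glue_bottle from where it was at the start of the episode above 0.03 m).
It fails at once if the drawer is slammed: pushed in faster than 0.4 m/s (velocity of joint drawer below -0.4 m/s).
Of eyepiece_a, eyepiece_b, socket_tube, end_wheel, spacer_ring only 3 to 4 are there at a start; the rules pass over those that are not, and their reading is None.
At some moment in a run one of eyepiece_a, eyepiece_b, socket_tube, end_wheel, spacer_ring may be knocked a few centimetres aside while the robot is not near it.
Once in a run the grip may slacken for a moment while it holds something.
It also fails if it takes over 200 s, if anything falls off the work surface, if the arm or the gripper's body presses on something with over 40 N, if the wrist force passes 120 N, or if a joint passes its speed limit or range.

## Working session

There is one attempt and no reset: what is moved stays moved. The work goes in short steps, Python scripts to look and compute and a tool call to move; the robot and the scene stay as the last step left them, time stands still between calls to the robot, and variables do not carry over. Pictures are saved under pics/ and viewed, and the job is handed in when it is done.

Besides the shell and the picture viewer there is one more tool, called after "Request:" as name(argument=value, ...) on one line, values as JSON. send_rows: Moves the arm, as the interface text tells. Its arguments: {"type":"object","properties":{"increments":{"type":"array"}},"required":["increments"]}

```bash
mkdir -p pics; python3 - <<'E'
from bench import robot
import cv2,json
s=robot.sense(); print(s); print(robot.grip_depth)
for n in ("top","side","wrist"):
    d=robot.snapshot(n); cv2.imwrite(f"pics/{n}0.png",d["color"]); print(n,{k:(v.tolist() if hasattr(v,'tolist') else v) for k,v in d.items() if k!="color"})
E
```

```text
{'time': 0.0, 'joint_positions': array([-1.35823482,  0.52199278, -0.036339  ,  1.60000617,  0.02117539,
        1.0211067 , -0.11279821]), 'dq': array([ 0.0001654 ,  0.00051584,  0.0006973 , -0.00220683, -0.0006347 ,
       -0.0015535 , -0.00062935]), 'effort': array([ 1.18108732e-03, -9.27109981e+01,  1.98014684e+00, -3.69928586e+01,
        1.78740505e-02,  8.23478505e-03,  9.20696351e-06]), 'position': array([0.174308  , 0.5998462 , 0.23073948]), 'tcp_rot': array([-4.42684804e-01, -3.11014015e+00,  1.76593707e-03]), 'force': array([-0.12236614,  0.12547673, -0.1688129 ]), 'ft_torque': array([-0.04275277,  0.02607203,  0.02003491]), 'grip_width': 0.08525742680733678}
0.0187
top {'fov_y': 44.87765827318603, 'cx': 263.7296888848224, 'cy': 188.2190968660926, 'camera_from_world': [[-0.0029275985502977327, -0.9998887826269679, -0.014623663818900212, 0.10410330056075587], [0.9954144057986664, -0.004312079423816991, 0.09555923136741079, -0.6406101186389807], [-0.09561166192058349, -0.014276846563671218, 0.9953163224608451, -1.3199353176104884], [0.0, 0.0, 0.0, 1.0]]}
side {'fov_y': 43.78807214310853, 'cx': 257.0328285298943, 'cy': 185.9882296224922, 'camera_from_world': [[-0.9976343716473626, -0.06686475070684385, 0.01596137903452706, 0.6266402707652368], [0.05771156657945956, -0.6884922333485021, 0.7229438565350262, -0.043751283918831936], [-0.03735017524345532, 0.7221547962394931, 0.6907223861129591, -1.3856512445318967], [0.0, 0.0, 0.0, 1.0]]}
wrist {'fov_y': 69.80149378482557, 'cx': 252.4864524753009, 'cy': 192.2353588483374, 'mount': [[0.00016618854116996163, 0.9649543039273003, 0.26241791804971326, 0.06509214371751298], [0.9999999632248439, -0.00021660490843453098, 0.0001631950436371678, 0.0007569941485242593], [0.00021431676884809306, 0.26241788127810745, -0.96495430443821, -0.1418571412399636], [0.0, 0.0, 0.0, 1.0]]}
```

View pics/top0.png

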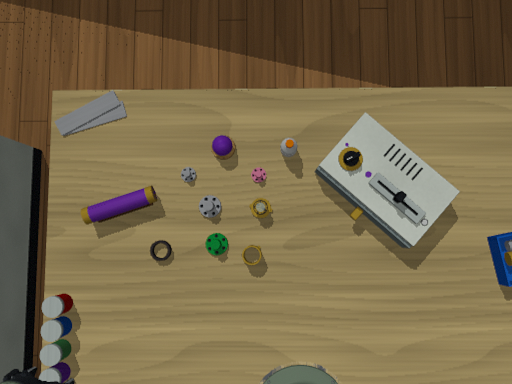

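View pics/side0.png

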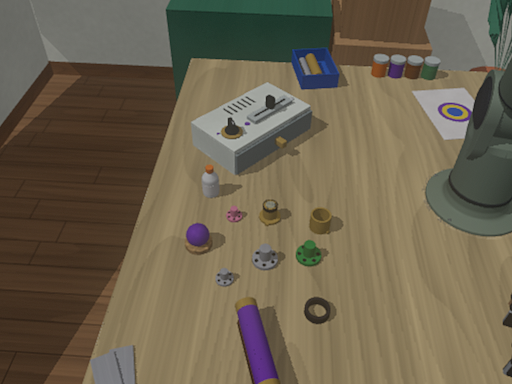

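View pics/wrist0.png

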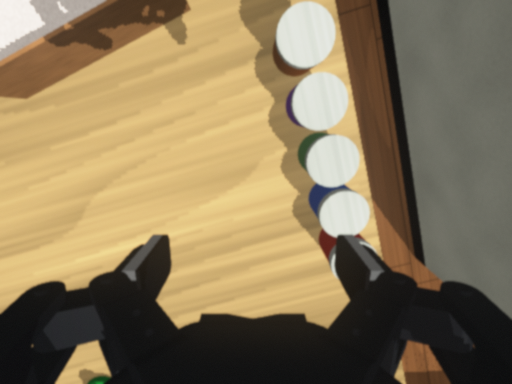

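```bash
cat > h.py <<'E'
from bench import robot
import numpy as np, cv2
from scipy.spatial.transform import Rotation as R
def K(d):
    f=192/np.tan(np.radians(d["fov_y"])/2); return f,d["cx"],d["cy"]
def T_wc(d,s=None):
    if "camera_from_world" in d: return np.linalg.inv(np.array(d["camera_from_world"]))
    T=np.eye(4);T[:3,:3]=R.from_rotvec(s["tcp_rot"]).as_matrix();T[:3,3]=s["position"]
    return T@np.array(d["mount"])
def unproj(d,u,v,z,s=None):
    f,cx,cy=K(d);T=T_wc(d,s)
    r=T[:3,:3]@np.array([(u-cx)/f,-(v-cy)/f,-1]);o=T[:3,3]
    return o+r*(z-o[2])/r[2]
def proj(d,p,s=None):
    f,cx,cy=K(d);T=np.linalg.inv(T_wc(d,s));q=T[:3,:3]@np.asarray(p,float)+T[:3,3]
    return cx+f*q[0]/-q[2], cy-f*q[1]/-q[2]
def crop(img,x0,y0,x1,y1,k,name):
    cv2.imwrite(name,cv2.resize(img[y0:y1,x0:x1],None,fx=k,fy=k,interpolation=cv2.INTER_CUBIC))
def totool(s,p):  # world displacement->tool mm from target TCP p
    return R.from_rotvec(s["tcp_rot"]).inv().apply(np.asarray(p)-s["position"])*1000
E
python3 - <<'E'
from h import *
d=robot.snapshot("top");im=d["color"]
crop(im,140,120,310,275,4.5,"pics/t_items.png")
crop(im,300,100,470,255,4.5,"pics/t_cab.png")
d=robot.snapshot("side");im=d["color"]
crop(im,180,70,330,180,5,"pics/s_cab.png")
crop(im,180,180,340,330,4,"pics/s_it.png")
s=robot.sense();print(R.from_rotvec(s["tcp_rot"]).as_matrix().round(3))
E
```

```text
[[-0.96   0.279 -0.   ]
 [ 0.279  0.96  -0.   ]
 [-0.    -0.    -1.   ]]
```

View pics/t_items.png

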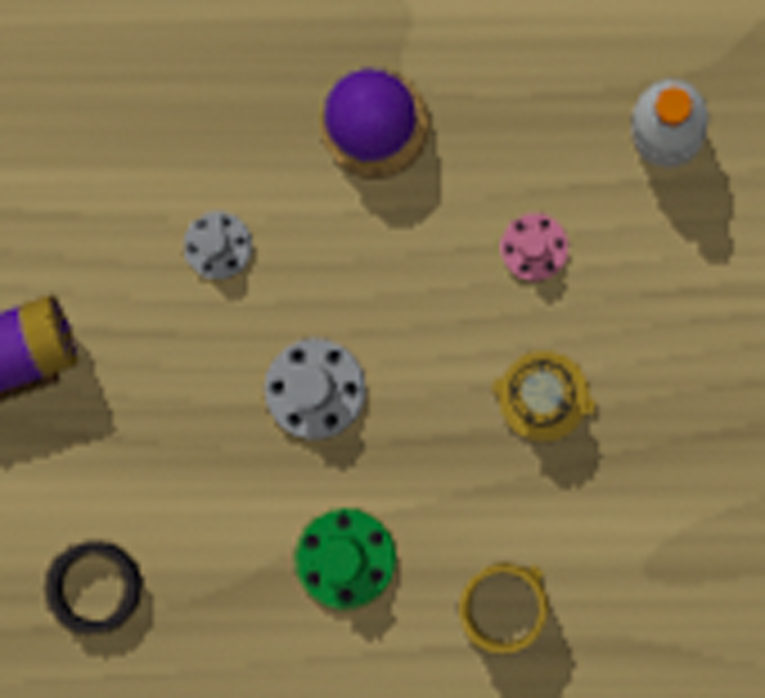

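View pics/t_cab.png

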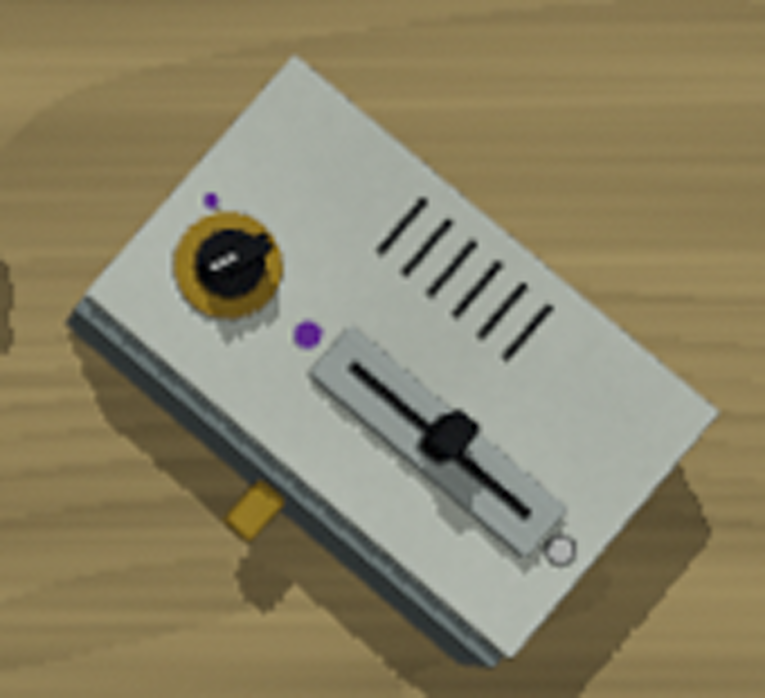

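View pics/s_cab.png

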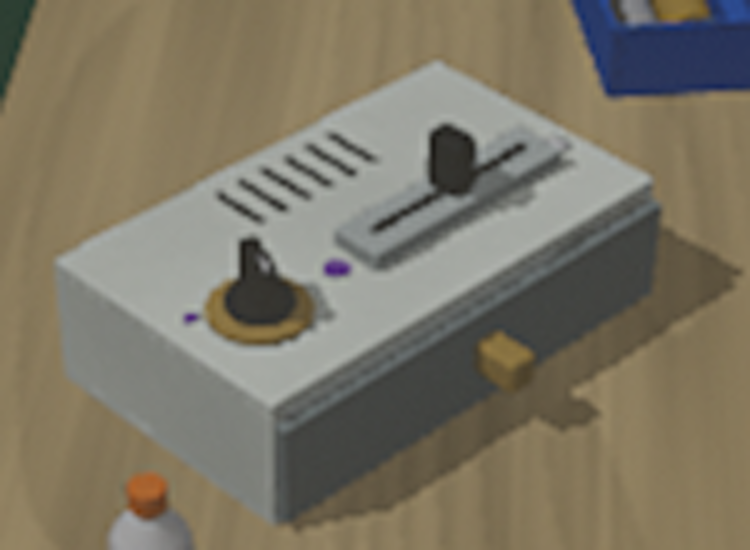

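View pics/s_it.png

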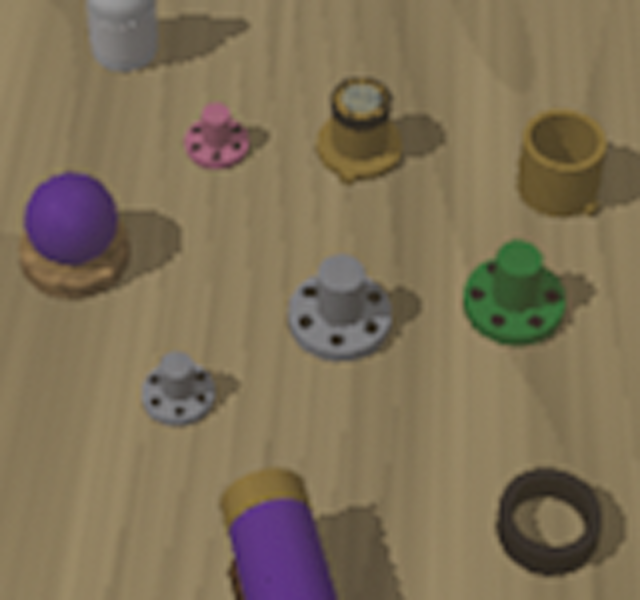

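```bash
python3 - <<'E'
from h import *
d=robot.snapshot("top")
c=lambda u,v:(300+u/4.5,100+v/4.5)
P=[unproj(d,*c(*q),0.094)[:2] for q in [(294,57),(718,411),(508,658),(88,295)]]
for p in P: print(p.round(4))
P=np.array(P);print("edges",[np.linalg.norm(P[i]-P[(i+1)%4]).round(4) for i in range(4)],"ctr",P.mean(0).round(4))
y=(P[0]-P[1])+(P[3]-P[2]); print("yaw from y", np.degrees(np.arctan2(-y[0],y[1])))
x=(P[0]-P[3])+(P[1]-P[2]); print("yaw from x", np.degrees(np.arctan2(x[1],x[0])))
for n,q,z in [("locktop",(455,428),.148),("dial",(230,262),.12),("pulltop",(262,508),.062),("violet",(307,335),.094),("white",(561,550),.094),("pip",(211,200),.094)]:
    print(n,unproj(d,*c(*q),z).round(4))
e=lambda u,v:(140+u/4.5,120+v/4.5)
for n,q,z in [("ball",(371,115),.045),("glue",(673,105),.1),("kal",((119-140)*4.5,(204-120)*4.5),.045),("smallchrome",(218,245),.008),("wheel disc",(315,389),.012),("wheel hub",(318,388),.05),("eye top",(543,393),.05),("eye flange",(545,396),.008),("tube top",(503,608),.05),("ring top",(94,587),.022),("green",(345,558),.012),("pink",(534,246),.01)]:
    print(n,unproj(d,*e(*q),z).round(4))
ds=robot.snapshot("side")
g=lambda u,v:(180+u/4,180+v/4)
for n,q,z in [("wheel hub",(343,270),.05),("eye top",(361,98),.05),("tube top",(564,138),.05),("ring top",(550,508),.022)]:
    print("side",n,unproj(ds,*g(*q),z).round(4))
g=lambda u,v:(180+u/5,70+v/5)
for n,q,z in [("locktop",(452,139),.148),("roofL",(57,263),.094),("rooftop",(437,61),.094),("roofR",(653,180),.094),("rooffront",(275,408),.094)]:
    print("side",n,unproj(ds,*g(*q),z).round(4))
E
```

```text
[ 0.8467 -0.1849]
[ 0.624  -0.4382]
[ 0.4744 -0.3053]
[ 0.6976 -0.0545]
edges [np.float64(0.3373), np.float64(0.2001), np.float64(0.3357), np.float64(0.1981)] ctr [ 0.6607 -0.2457]
yaw from y -41.495447564032474
yaw from x -41.3857260976
locktop [ 0.6099 -0.2625  0.148 ]
dial [ 0.7136 -0.1378  0.12  ]
pulltop [ 0.5671 -0.1647  0.062 ]
violet [ 0.6721 -0.1887  0.094 ]
white [ 0.5395 -0.3396  0.094 ]
pip [ 0.7566 -0.1315  0.094 ]
ball [0.7648 0.2212 0.045 ]
glue [0.7595 0.0286 0.1   ]
kal [0.5958 0.5187 0.045 ]
smallchrome [0.6853 0.3258 0.008 ]
wheel disc [0.5897 0.2603 0.012 ]
wheel hub [0.5881 0.2535 0.05  ]
eye top [0.5844 0.1104 0.05  ]
eye flange [0.5847 0.11   0.008 ]
tube top [0.4493 0.1359 0.05  ]
ring top [0.462  0.4006 0.022 ]
green [0.4799 0.2399 0.012 ]
pink [0.6834 0.117  0.01  ]
side wheel hub [0.5898 0.2601 0.05  ]
side eye top [0.5856 0.1108 0.05  ]
side tube top [0.4494 0.1366 0.05  ]
side ring top [0.4623 0.402  0.022 ]
side locktop [ 0.6059 -0.2573  0.148 ]
side roofL [ 0.8457 -0.1795  0.094 ]
side rooftop [ 0.6228 -0.4361  0.094 ]
side roofR [ 0.4749 -0.3039  0.094 ]
side rooffront [ 0.697  -0.0511  0.094 ]
```

```bash
cat >> h.py <<'E'
CAB=np.array([0.6605,-0.2445]);YAW=np.radians(-41.45)
def cab2w(x,y,z):
    c,s=np.cos(YAW),np.sin(YAW); return np.array([CAB[0]+c*x-s*y,CAB[1]+s*x+c*y,z])
def w2cab(p):
    c,s=np.cos(YAW),np.sin(YAW); q=np.asarray(p)[:2]-CAB; return np.array([c*q[0]+s*q[1],-s*q[0]+c*q[1]])
def go(p,yaw=None,half=0):
    """print move to TCP p with tool y at world yaw (deg)"""
    s=robot.sense();M=R.from_rotvec(s["tcp_rot"])
    t=totool(s,p); r=np.zeros(3)
    if yaw is not None:
        a=np.radians(yaw);
        best=None
        for k in (0,1):
            b=a+k*np.pi; yv=np.array([np.cos(b),np.sin(b),0]); zv=np.array([0,0,-1.]); xv=np.cross(yv,zv)
            rr=(M.inv()*R.from_matrix(np.array([xv,yv,zv]).T)).as_rotvec()
            if best is None or np.linalg.norm(rr)<np.linalg.norm(best): best=rr
        r=best
    print("shift mm",t.round(1),"rot",r.round(3),"dist",np.linalg.norm(t).round(0),"rows",max(np.linalg.norm(t)/62.5,np.degrees(np.linalg.norm(r))/10.7).round(1),"z",s["position"][2].round(4),"F",s["force"].round(1),"w",s["grip_width"].round(4),"q7",s["joint_positions"][6].round(2),"t",s["time"])
E
python3 - <<'E'
from h import *
yl=48.55
go(cab2w(-.028,-.046,.23),yl)
E
```

```text
Traceback (most recent call last):
  File "h.py", line 38, in go
    print("shift mm",t.round(1),"rot",r.round(3),"dist",np.linalg.norm(t).round(0),"rows",max(np.linalg.norm(t)/62.5,np.degrees(np.linalg.norm(r))/10.7).round(1),"z",s["position"][2].round(4),"F",s["force"].round(1),"w",s["grip_width"].round(4),"q7",s["joint_positions"][6].round(2),"t",s["time"])
                                                                                                                                                                                                                            ^^^^^^^^^^^^^^^^^^^^^
AttributeError: 'float' object has no attribute 'round'
```

```bash
sed -i 's/s\["grip_width"\].round(4)/round(s["grip_width"],4)/' h.py
python3 - <<'E'
from h import *
yl=48.55
go(cab2w(-.028,-.046,.23),yl)
E
```

```text
shift mm [-657.6 -705.     1.4] rot [-0.     0.     0.441] dist 964.0 rows 15.4 z 0.2312 F [0.4 0.3 0.7] w 0.0855 q7 -0.11 t 0.35
```

Request:
send_rows(increments=[[-45,-48,0,0,0,0.03,60],[-90,-96,0,0,0,0.06,60],[-130,-140,0,0,0,0.1,60],[-175,-188,0,0,0,0.13,60],[-220,-235,0,0,0,0.16,60],[-265,-284,0,0,0,0.2,60],[-310,-332,0,0,0,0.23,60],[-355,-380,0,0,0,0.26,60],[-400,-428,0,0,0,0.29,60],[-440,-470,0,0,0,0.33,60],[-480,-510,0,0,0,0.36,60],[-510,-540,0,0,0,0.4,60]])

```text
time: 1.85
position: [0.5143, -0.0629, 0.2315]
tcp_rot: [1.054, 2.959, 0.0]
force: [1.1, 1.3, 0.2]
grip_width: 0.0598
```

```bash
python3 - <<'E'
from h import *
go(cab2w(-.028,-.046,.23),48.55)
E
```

```text
shift mm [-198.3  -93.1    1.6] rot [0.    0.001 0.039] dist 219.0 rows 3.5 z 0.2315 F [1.1 1.3 0.2] w 0.0598 q7 1.05 t 1.85
```

Request:
send_rows(increments=[[-50,-23,0,0,0,0.01,60],[-100,-47,0,0,0,0.02,60],[-150,-70,0,0,0,0.03,60],[-198,-93,0,0,0,0.039,60],[-198,-93,0,0,0,0.039,60],[-198,-93,0,0,0,0.039,60]])

```text
time: 2.6
position: [0.6082, -0.2574, 0.2309]
tcp_rot: [-1.109, -2.938, -0.0]
force: [0.5, 0.3, 0.4]
grip_width: 0.0602
```

```bash
python3 - <<'E'
from h import *
go(cab2w(-.028,-.046,.23),48.55)
s=robot.sense();d=robot.snapshot("wrist");cv2.imwrite("pics/w1.png",cv2.resize(d["color"],None,fx=1.5,fy=1.5))
for n,p in [("lock",cab2w(-.028,-.046,.148)),("dial",cab2w(-.0305,.1155,.138)),("violet",cab2w(-.028,.0495,.094)),("white",cab2w(-.028,-.151,.094))]: print(n,np.array(proj(d,p,s))*1.5)
E
```

```text
shift mm [-2.7 -1.7  0.9] rot [-0.    -0.001  0.002] dist 3.0 rows 0.1 z 0.2309 F [0.5 0.3 0.4] w 0.0602 q7 1.35 t 2.6
lock [373.67983588 300.43741505]
dial [647.35534309 291.97771803]
violet [512.05016642 278.15483496]
white [223.59045878 277.62437804]
```

View pics/w1.png

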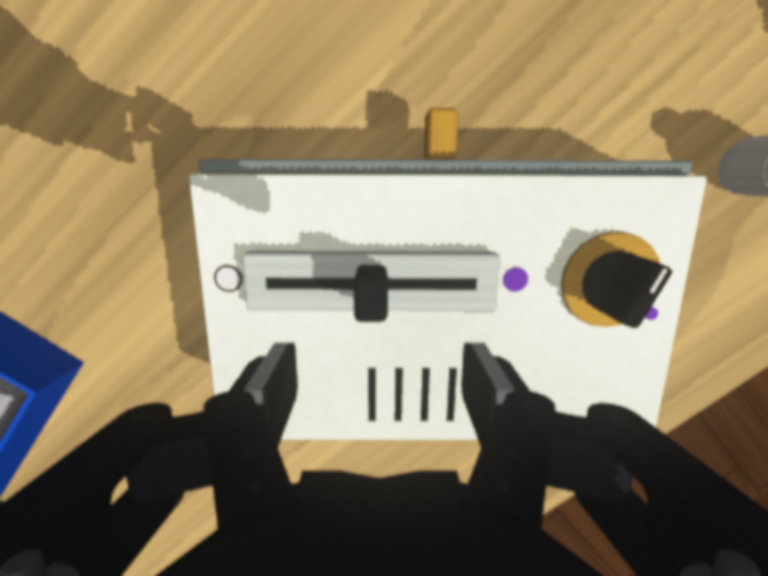

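```bash
python3 - <<'E'
from h import *
go(cab2w(-.028,-.047,.118),48.55)
E
```

```text
shift mm [ -3.   -3.2 113.2] rot [ 0.    -0.001  0.002] dist 113.0 rows 1.8 z 0.2312 F [-0.1  0.4  0.2] w 0.0601 q7 1.35 t 2.65
```

Request:
send_rows(increments=[[-3,-3,35,0,0,0,60],[-3,-3,75,0,0,0,60],[-3,-3,105,0,0,0,60],[-3,-3,113,0,0,0,60],[-3,-3,113,0,0,0,60],[-3,-3,113,0,0,0,18],[-3,-3,113,0,0,0,18],[-3,-3,113,0,0,0,18],[-3,-3,113,0,0,0,18],[-3,-3,113,0,0,0,18]])

```text
time: 3.9
position: [0.6091, -0.2622, 0.1194]
tcp_rot: [1.109, 2.938, 0.0]
force: [-1.1, 0.9, 9.5]
grip_width: 0.0188
```

```bash
python3 - <<'E'
from h import *
go(cab2w(-.028,-.114,.118),48.55)
s=robot.sense();print(w2cab(s["position"]))
E
```

```text
shift mm [  1.3 -66.7   1.4] rot [0.001 0.001 0.002] dist 67.0 rows 1.1 z 0.1194 F [-1.1  0.9  9.5] w 0.0188 q7 1.39 t 3.9
[-0.02681839 -0.04733524]
```

Request:
send_rows(increments=[[0,-10,-2,0,0,0,18],[0,-22,-2,0,0,0,18],[0,-34,-2,0,0,0,18],[0,-46,-2,0,0,0,18],[0,-56,-2,0,0,0,18],[0,-62,-2,0,0,0,18],[0,-66,-2,0,0,0,18],[0,-69,-2,0,0,0,18],[0,-69,-2,0,0,0,18],[0,-69,-2,0,0,0,18]])

```text
time: 5.15
position: [0.5671, -0.3092, 0.1197]
tcp_rot: [1.102, 2.938, 0.009]
force: [25.9, 16.4, -21.5]
grip_width: 0.0193
```

```bash
python3 - <<'E'
from h import *
go(cab2w(-.028,-.114,.118),48.55)
s=robot.sense();print(w2cab(s["position"]))
E
```

```text
shift mm [ 0.9 -3.7  1.6] rot [0.007 0.001 0.006] dist 4.0 rows 0.1 z 0.1197 F [ 25.9  16.4 -21.5] w 0.0193 q7 1.49 t 5.15
[-0.02714154 -0.11032008]
```

Request:
send_rows(increments=[[0,6,0,0,0,0,40],[0,6,0,0,0,0,40],[0,6,0,0,0,0,40],[0,6,-30,0,0,0,40],[0,6,-70,0,0,0,40],[0,6,-110,0,0,0,40],[0,6,-110,0,0,0,40]])

```text
time: 6.02
position: [0.5677, -0.3106, 0.2335]
tcp_rot: [1.109, 2.934, -0.001]
force: [0.0, 0.1, -0.9]
grip_width: 0.0402
```

```bash
python3 - <<'E'
from h import *
s=robot.sense();d=robot.snapshot("wrist");cv2.imwrite("pics/w2.png",cv2.resize(d["color"],None,fx=1.5,fy=1.5))
print(w2cab(s["position"]))
t=robot.snapshot("top");crop(t["color"],300,100,470,255,4.5,"pics/t2.png")
go(cab2w(-.123,-.001,.23),48.55)
E
```

```text
[-0.02580192 -0.1109482 ]
shift mm [ 95.6 110.    0.3] rot [0.    0.    0.001] dist 146.0 rows 2.3 z 0.2303 F [-0.3  0.1 -0.3] w 0.0402 q7 1.44 t 6.125
```

View pics/w2.png

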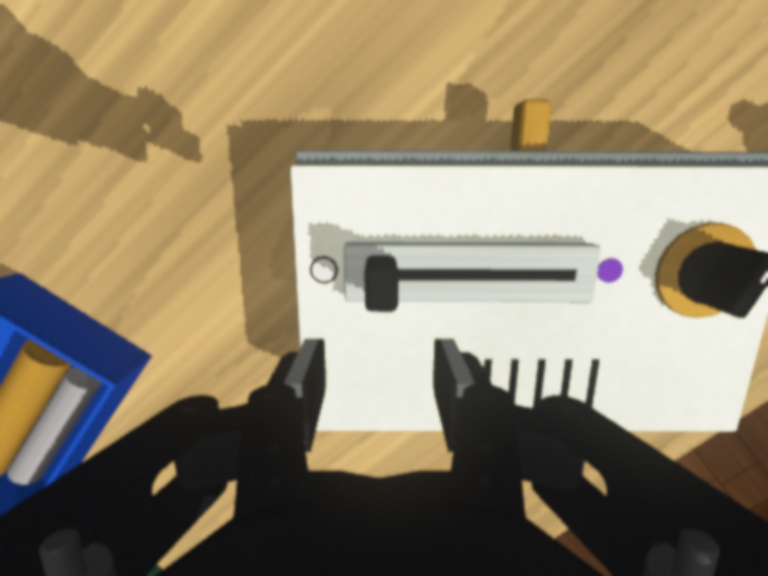

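Request:
send_rows(increments=[[35,40,0,0,0,0,50],[70,80,0,0,0,0,50],[97,110,0,0,0,0,50],[97,110,0,0,0,0,50],[97,110,0,0,0,0,50]])

```text
time: 6.75
position: [0.5665, -0.1633, 0.2297]
tcp_rot: [-1.11, -2.938, 0.001]
force: [0.7, -0.2, -0.2]
grip_width: 0.0504
```

```bash
python3 - <<'E'
from h import *
s=robot.sense();d=robot.snapshot("wrist");cv2.imwrite("pics/w3.png",cv2.resize(d["color"],None,fx=1.5,fy=1.5))
print(w2cab(s["position"]), np.array(proj(d,cab2w(-.123,-.001,.062),s))*1.5)
go(cab2w(-.125,-.001,.036),48.55)
E
```

```text
[-0.12422951 -0.00139154] [377.97924386 266.50192992]
shift mm [  1.    0.9 193.8] rot [-0.001 -0.     0.   ] dist 194.0 rows 3.1 z 0.2298 F [-1.6  0.   0.3] w 0.0499 q7 1.21 t 6.8
```

View pics/w3.png

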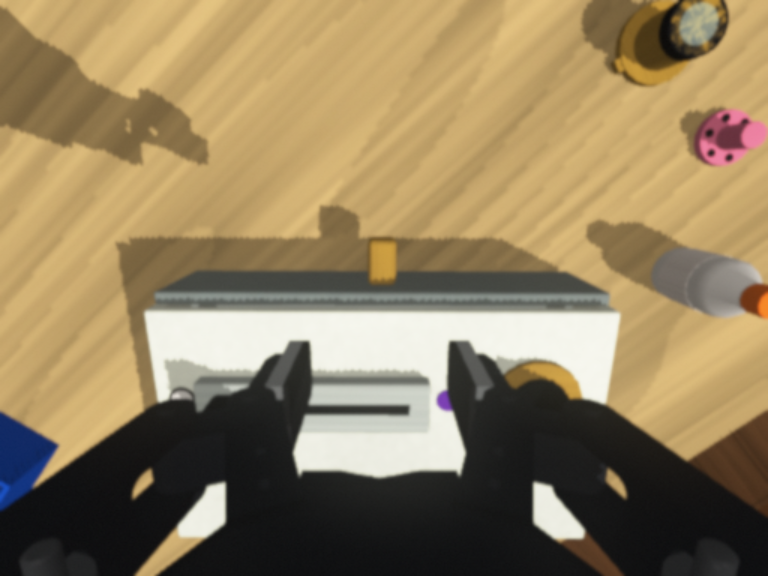

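Request:
send_rows(increments=[[1,4,40,0,0,0,50],[1,4,90,0,0,0,50],[1,4,140,0,0,0,50],[1,4,175,0,0,0,50],[1,4,193,0,0,0,50],[1,4,193,0,0,0,50],[1,4,193,0,0,0,18],[1,4,193,0,0,0,18],[1,4,193,0,0,0,18],[1,4,193,0,0,0,18],[1,4,193,0,0,0,18]])

```text
time: 8.18
position: [0.5677, -0.1616, 0.0391]
tcp_rot: [1.112, 2.938, -0.004]
force: [-13.1, -9.8, 15.7]
grip_width: 0.0208
```

```bash
python3 - <<'E'
from h import *
s=robot.sense();print(w2cab(s["position"]))
q=w2cab(s["position"])
go(cab2w(q[0]-.15,q[1],.037),48.55)
E
```

```text
[-0.12445804  0.00067289]
shift mm [ 1.5e+02 -1.0e-01  2.0e+00] rot [-0.002  0.001 -0.001] dist 150.0 rows 2.4 z 0.0391 F [-13.1  -9.8  15.7] w 0.0208 q7 1.29 t 8.175
```

Request:
send_rows(increments=[[8,-2,-1,0,0,0,18],[24,-2,-1,0,0,0,18],[44,-2,-1,0,0,0,18],[64,-2,-1,0,0,0,18],[84,-2,-1,0,0,0,18],[104,-2,-1,0,0,0,18],[124,-2,-1,0,0,0,18],[140,-2,-1,0,0,0,18],[150,-2,-1,0,0,0,18],[154,-2,-1,0,0,0,18],[154,-2,-1,0,0,0,18],[154,-2,-1,0,0,0,18]])

```text
time: 9.68
position: [0.4551, -0.0618, 0.0394]
tcp_rot: [1.11, 2.93, -0.002]
force: [13.6, -24.4, -15.4]
grip_width: 0.0203
```

```bash
python3 - <<'E'
from h import *
s=robot.sense();print(w2cab(s["position"]),s["force"])
E
```

```text
[-0.27491226  0.0010105 ] [ 13.62605464 -24.37235524 -15.4343449 ]
```

Request:
send_rows(increments=[[-3,0,0,0,0,0,18],[-3,0,0,0,0,0,45],[-3,0,0,0,0,0,45],[-3,0,0,0,0,0,45],[-3,0,-40,0,0,0,45],[-3,0,-90,0,0,0,45],[-3,0,-140,0,0,0,60],[-3,0,-190,0,0,0,80],[-3,0,-190,0,0,0,80]])

```text
time: 10.8
position: [0.4556, -0.0605, 0.2314]
tcp_rot: [1.107, 2.935, 0.005]
force: [-0.2, -0.1, 0.1]
grip_width: 0.08
```

```bash
python3 - <<'E'
from h import *
s=robot.sense();d=robot.snapshot("wrist");cv2.imwrite("pics/w4.png",cv2.resize(d["color"],None,fx=1.5,fy=1.5))
print(w2cab(s["position"]))
t=robot.snapshot("top");cv2.imwrite("pics/t4.png",cv2.resize(t["color"],None,fx=1.5,fy=1.5))
E
```

```text
[-0.27537803  0.00224168]
```

View pics/w4.png

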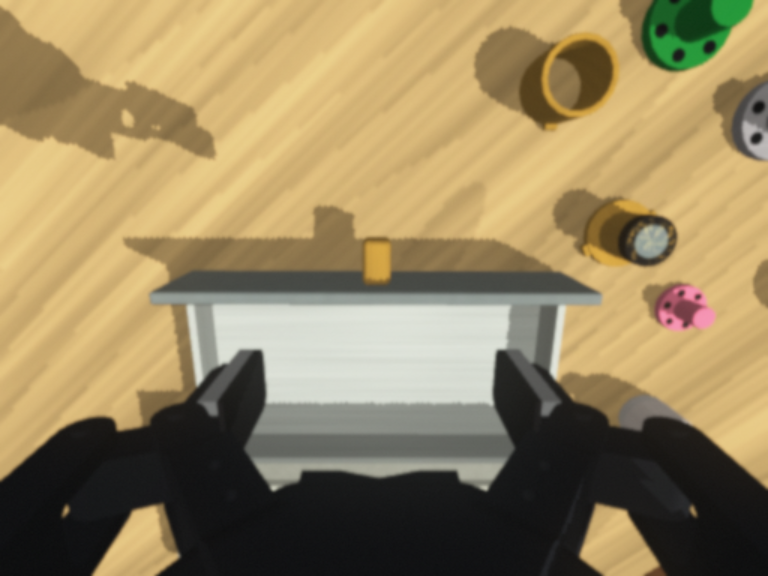

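View pics/t4.png

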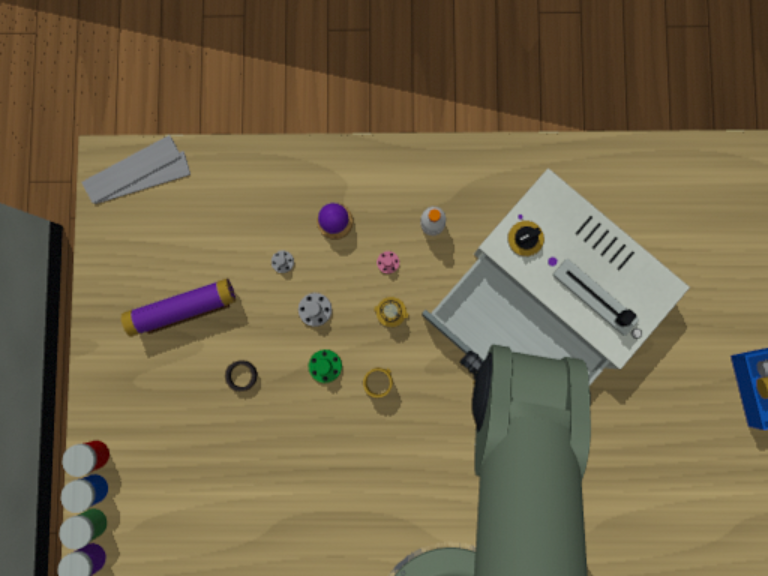

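```bash
python3 - <<'E'
from h import *
go([.585,.1105,.20],-41.45)
E
```

```text
shift mm [ 14.5 214.7  28.6] rot [ 0.000e+00  1.000e-03 -1.569e+00] dist 217.0 rows 8.4 z 0.2284 F [ 0.7  1.  -1.1] w 0.0801 q7 1.02 t 10.9
```

Request:
send_rows(increments=[[1,25,5,0,0,0.175,84],[3,50,10,0,0,0.35,84],[5,75,15,0,0,0.525,84],[7,100,20,0,0,0.7,84],[8,125,25,0,0,0.875,84],[10,150,28,0,0,1.05,84],[12,175,28,0,0,1.225,84],[13,195,28,0,0,1.4,84],[14,214,28,0,0,1.571,84],[14,214,28,0,0,1.571,84],[14,214,28,0,0,1.571,84]])

```text
time: 12.28
position: [0.5843, 0.1083, 0.1994]
tcp_rot: [2.861, 1.297, -0.003]
force: [-0.9, 0.8, -0.5]
grip_width: 0.0838
```

```bash
python3 - <<'E'
from h import *
go([.585,.1105,.02],-41.45)
s=robot.sense();d=robot.snapshot("wrist");cv2.imwrite("pics/w5.png",cv2.resize(d["color"],None,fx=1.5,fy=1.5))
print(np.array(proj(d,[.585,.1105,.05],s))*1.5)
E
```

```text
shift mm [  2.4  -0.9 179.4] rot [-0.     0.002  0.004] dist 179.0 rows 2.9 z 0.1994 F [-0.9  0.8 -0.5] w 0.0838 q7 -0.54 t 12.275
[376.34089372 269.40390213]
```

View pics/w5.png

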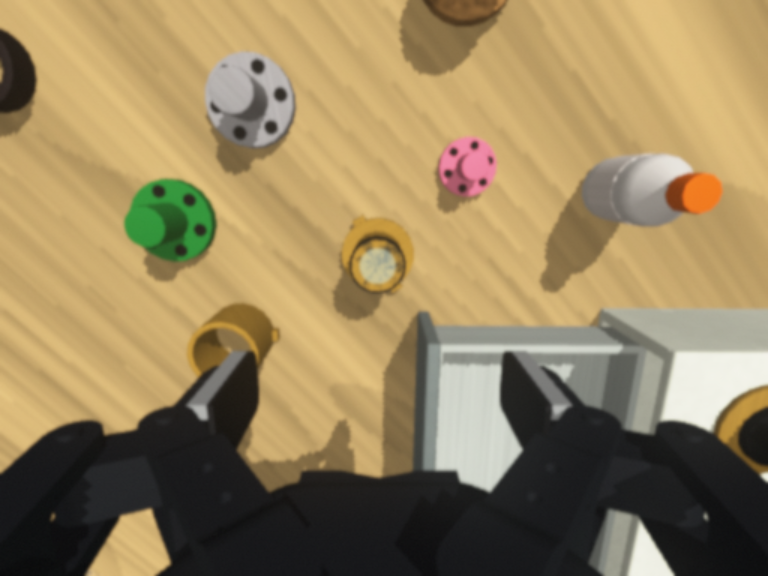

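Request:
send_rows(increments=[[4,0,50,0,0,0,84],[4,0,100,0,0,0,84],[4,0,145,0,0,0,84],[4,0,170,0,0,0,84],[4,0,179,0,0,0,84],[4,0,179,0,0,0,34],[4,0,179,0,0,0,34],[4,0,179,0,0,0,34],[4,0,179,0,0,0,34],[4,0,179,0,0,0,34],[4,0,179,0,0,0,34],[4,0,179,0,0,0,34]])

```text
time: 13.82
position: [0.5882, 0.1124, 0.0227]
tcp_rot: [-2.863, -1.294, -0.002]
force: [-3.7, -0.6, 12.1]
grip_width: 0.0385
```

```bash
python3 - <<'E'
from h import *
p=cab2w(-.172,.037,.20); print(p)
go(p,-41.45)
E
```

```text
[ 0.55607296 -0.10290907  0.2       ]
shift mm [-182.5  118.2 -177.5] rot [ 0.001 -0.001  0.002] dist 281.0 rows 4.5 z 0.0227 F [-3.7 -0.6 12.1] w 0.0385 q7 -0.4 t 13.825
```

Request:
send_rows(increments=[[0,0,-35,0,0,0,34],[0,0,-85,0,0,0,34],[-20,13,-130,0,0,0,34],[-65,42,-140,0,0,0,34],[-110,71,-140,0,0,0,34],[-150,97,-140,0,0,0,34],[-175,113,-140,0,0,0,34],[-182,118,-140,0,0,0,34],[-182,118,-140,0,0,0,34]])

```text
time: 14.95
position: [0.5561, -0.1021, 0.1616]
tcp_rot: [-2.863, -1.293, -0.001]
force: [0.7, 0.2, -0.4]
grip_width: 0.0382
```

```bash
python3 - <<'E'
from h import *
go(cab2w(-.172,.037,.039),-41.45)
s=robot.sense();print(w2cab(s["position"]))
d=robot.snapshot("wrist");cv2.imwrite("pics/w6.png",cv2.resize(d["color"],None,fx=1.5,fy=1.5))
E
```

```text
shift mm [ -0.7   0.5 122.6] rot [ 0.    -0.001  0.001] dist 123.0 rows 2.0 z 0.1616 F [ 0.7  0.2 -0.4] w 0.0382 q7 -0.16 t 14.95
[-0.17249121  0.037616  ]
```

View pics/w6.png

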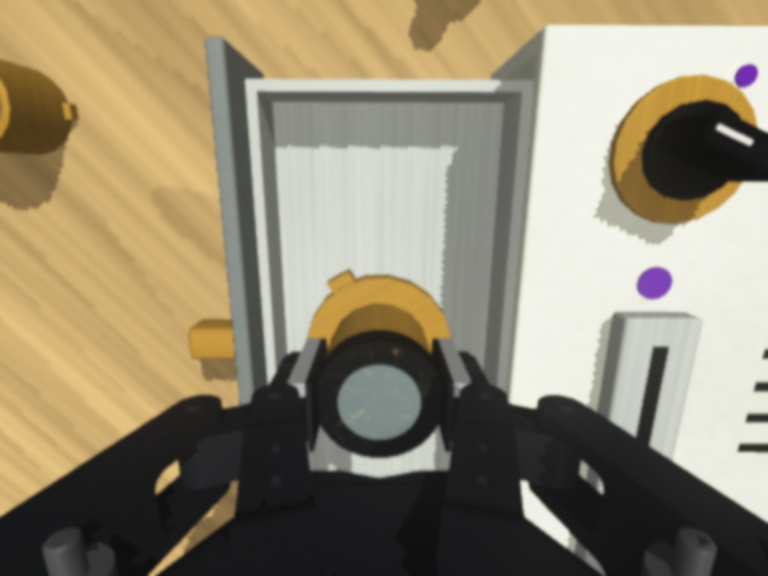

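Request:
send_rows(increments=[[-1,0,40,0,0,0,34],[-1,0,80,0,0,0,34],[-1,0,110,0,0,0,34],[-1,0,120,0,0,0,34],[-1,0,123,0,0,0,34],[-1,0,123,0,0,0,34],[-1,0,123,0,0,0,60],[-1,0,123,0,0,0,72],[-1,0,123,0,0,0,72],[-1,0,85,0,0,0,72],[-1,0,30,0,0,0,80],[-1,0,-20,0,0,0,84]])

```text
time: 16.5
position: [0.5551, -0.1033, 0.1831]
tcp_rot: [2.863, 1.293, -0.0]
force: [0.8, 0.5, 0.3]
grip_width: 0.0839
```

```bash
python3 - <<'E'
from h import *
s=robot.sense();print(w2cab(s["position"]))
d=robot.snapshot("wrist");cv2.imwrite("pics/w7.png",cv2.resize(d["color"],None,fx=1.2,fy=1.2))
go([.4494,.1363,.20],-41.45)
E
```

```text
[-0.17247111  0.03606208]
shift mm [ 109.2 -240.   -12.1] rot [ 0.005 -0.004  0.   ] dist 264.0 rows 4.2 z 0.1887 F [ 3.6 -1.2  8.9] w 0.0841 q7 -0.18 t 16.55
```

View pics/w7.png

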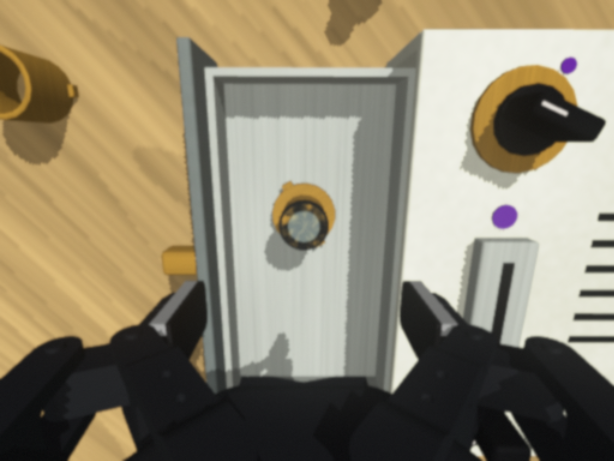

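Eyepiece stands upright in the drawer at (303,222). Next the socket tube.

Request:
send_rows(increments=[[18,-40,-12,0,0,0,84],[40,-90,-12,0,0,0,84],[63,-140,-12,0,0,0,84],[88,-195,-12,0,0,0,84],[104,-228,-12,0,0,0,84],[109,-240,-12,0,0,0,84],[109,-240,-12,0,0,0,84]])

```text
time: 17.42
position: [0.4472, 0.1374, 0.1934]
tcp_rot: [2.862, 1.295, 0.0]
force: [-0.4, -1.6, -0.9]
grip_width: 0.0841
```

```bash
python3 - <<'E'
from h import *
s=robot.sense()
d=robot.snapshot("wrist");cv2.imwrite("pics/w8.png",cv2.resize(d["color"],None,fx=1.5,fy=1.5))
print(np.array(proj(d,[.4494,.1363,.05],s))*1.5)
go([.4494,.1363,.02],-41.45)
E
```

```text
[380.94123553 273.76696584]
shift mm [  1.    1.5 173.4] rot [ 0.    -0.     0.001] dist 173.0 rows 2.8 z 0.1934 F [ 0.1 -0.6  0.1] w 0.0839 q7 -0.67 t 17.475
```

View pics/w8.png

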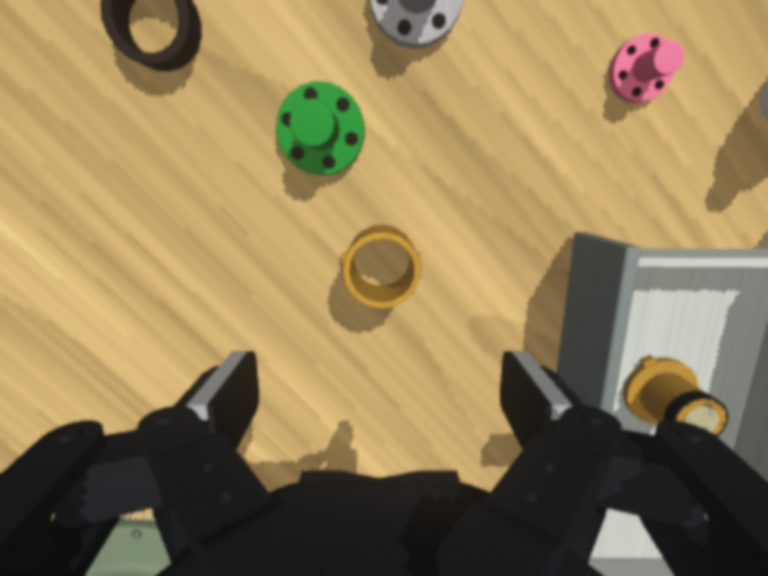

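Request:
send_rows(increments=[[3,1,50,0,0,0,84],[3,1,100,0,0,0,84],[3,1,140,0,0,0,84],[3,1,160,0,0,0,84],[3,1,170,0,0,0,84],[3,1,170,0,0,0,50],[3,1,170,0,0,0,50],[3,1,170,0,0,0,50],[3,1,170,0,0,0,50],[3,1,170,0,0,0,50]])

```text
time: 18.73
position: [0.4506, 0.1387, 0.0243]
tcp_rot: [2.863, 1.293, 0.003]
force: [-0.3, -4.6, 8.2]
grip_width: 0.0534
```

```bash
python3 - <<'E'
from h import *
go(cab2w(-.172,-.04,.17),-41.45)
E
```

```text
shift mm [-188.3  238.9 -145.7] rot [ 0.001 -0.001  0.001] dist 337.0 rows 5.4 z 0.0243 F [-0.3 -4.6  8.2] w 0.0534 q7 -0.4 t 18.725
```

Request:
send_rows(increments=[[0,0,-35,0,0,0,50],[0,0,-85,0,0,0,50],[-15,19,-130,0,0,0,50],[-45,57,-145,0,0,0,50],[-80,102,-145,0,0,0,50],[-115,146,-145,0,0,0,50],[-150,190,-145,0,0,0,50],[-175,222,-145,0,0,0,50],[-186,236,-145,0,0,0,50],[-188,239,-145,0,0,0,50],[-188,239,-145,0,0,0,50]])

```text
time: 20.1
position: [0.505, -0.1595, 0.1685]
tcp_rot: [-2.862, -1.294, -0.0]
force: [-0.2, 0.9, -0.9]
grip_width: 0.053
```

```bash
python3 - <<'E'
from h import *
go(cab2w(-.172,-.04,.0395),-41.45)
s=robot.sense();print(w2cab(s["position"]))
d=robot.snapshot("wrist");cv2.imwrite("pics/w9.png",cv2.resize(d["color"],None,fx=1.2,fy=1.2))
E
```

```text
shift mm [ -0.9   0.8 129. ] rot [-0.    -0.     0.002] dist 129.0 rows 2.1 z 0.1685 F [-0.2  0.9 -0.9] w 0.053 q7 -0.04 t 20.1
[-0.17281016 -0.03917349]
```

View pics/w9.png

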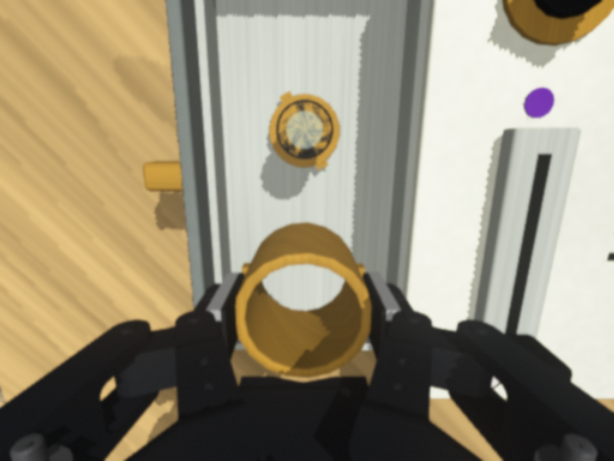

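Request:
send_rows(increments=[[-1,0,40,0,0,0,50],[-1,0,85,0,0,0,50],[-1,0,115,0,0,0,50],[-1,0,126,0,0,0,50],[-1,0,129,0,0,0,50],[-1,0,129,0,0,0,50],[-1,0,129,0,0,0,76],[-1,0,129,0,0,0,80],[-1,0,129,0,0,0,80],[-1,0,90,0,0,0,80],[-1,0,30,0,0,0,80],[-1,0,-20,0,0,0,84]])

```text
time: 21.65
position: [0.5042, -0.1611, 0.1903]
tcp_rot: [2.863, 1.293, 0.0]
force: [1.7, 1.2, 0.8]
grip_width: 0.0837
```

```bash
python3 - <<'E'
from h import *
s=robot.sense();print(w2cab(s["position"]))
d=robot.snapshot("wrist");cv2.imwrite("pics/w10.png",d["color"])
t=robot.snapshot("top");crop(t["color"],50,110,330,280,2.7,"pics/t10.png")
go([.590,.260,.21],-41.45)
E
```

```text
[-0.17230839 -0.04096611]
shift mm [ 372.  -215.8  -17.1] rot [ 0.005 -0.004  0.001] dist 430.0 rows 6.9 z 0.1927 F [ 0.1 -0.9 -0.9] w 0.0838 q7 -0.05 t 21.75
```

View pics/w10.png

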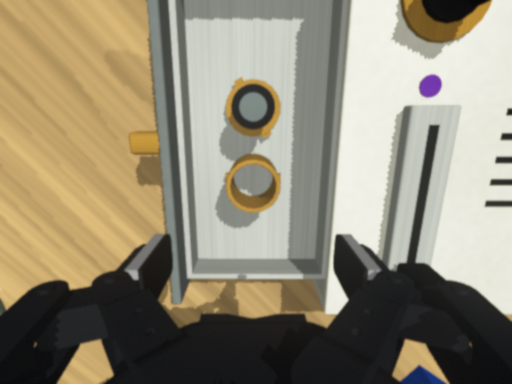

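View pics/t10.png

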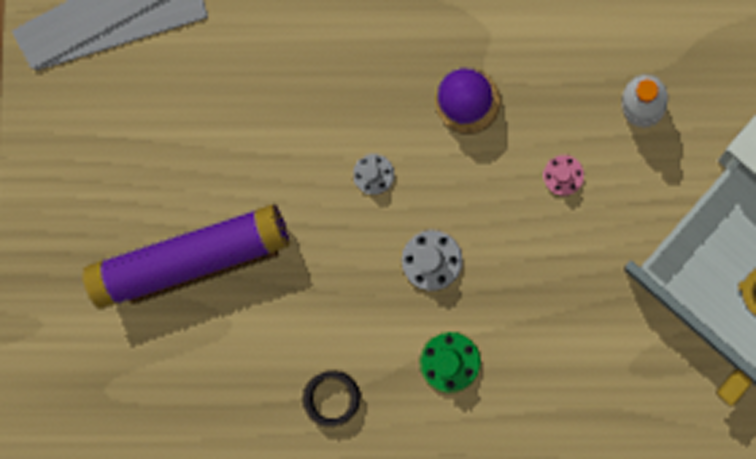

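Request:
send_rows(increments=[[25,-15,-17,0,0,0,84],[75,-43,-17,0,0,0,84],[128,-74,-17,0,0,0,84],[180,-104,-17,0,0,0,84],[232,-134,-17,0,0,0,84],[284,-164,-17,0,0,0,84],[330,-191,-17,0,0,0,84],[360,-208,-17,0,0,0,84],[372,-215,-17,0,0,0,84],[372,-215,-17,0,0,0,84],[372,-215,-17,0,0,0,84]])

```text
time: 23.12
position: [0.5889, 0.2586, 0.2054]
tcp_rot: [2.864, 1.291, -0.0]
force: [0.1, -0.2, -0.9]
grip_width: 0.084
```

```bash
python3 - <<'E'
from h import *
s=robot.sense()
d=robot.snapshot("wrist");cv2.imwrite("pics/w11.png",cv2.resize(d["color"],None,fx=1.5,fy=1.5))
print(np.array(proj(d,[.59,.26,.05],s))*1.5,np.array(proj(d,[.59,.26,.012],s))*1.5)
go([.59,.26,.026],-41.45)
E
```

```text
[377.41532999 268.38016056] [377.58356911 258.36043831]
shift mm [  1.7  -0.2 179.5] rot [ 0.     0.    -0.001] dist 180.0 rows 2.9 z 0.2055 F [-0.2 -0.3 -0.2] w 0.084 q7 -0.77 t 23.175
```

View pics/w11.png

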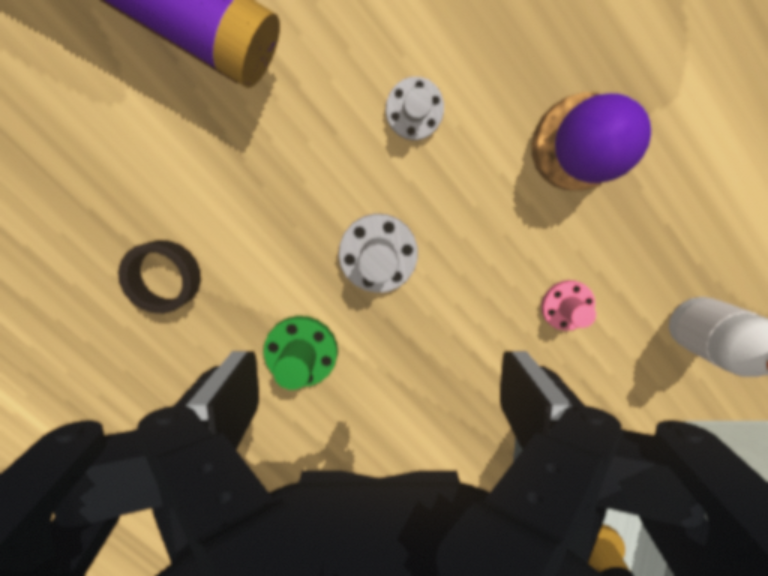

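Request:
send_rows(increments=[[3,0,50,0,0,0,70],[3,0,100,0,0,0,70],[3,0,145,0,0,0,70],[3,0,170,0,0,0,70],[3,0,179,0,0,0,70],[3,0,179,0,0,0,24],[3,0,179,0,0,0,24],[3,0,179,0,0,0,24],[3,0,179,0,0,0,24],[3,0,179,0,0,0,24],[3,0,179,0,0,0,24]])

```text
time: 24.55
position: [0.5915, 0.2627, 0.0278]
tcp_rot: [-2.863, -1.293, -0.003]
force: [-2.7, -1.6, 8.5]
grip_width: 0.0283
```

```bash
python3 - <<'E'
from h import *
go(cab2w(-.170,.110,.17),-41.45)
E
```

```text
shift mm [-224.5  217.2 -142.4] rot [ 0.001 -0.002  0.001] dist 343.0 rows 5.5 z 0.0278 F [-2.7 -1.6  8.5] w 0.0283 q7 -0.66 t 24.55
```

Request:
send_rows(increments=[[0,0,-35,0,0,0,24],[0,0,-85,0,0,0,24],[-15,15,-130,0,0,0,24],[-50,48,-142,0,0,0,24],[-90,87,-142,0,0,0,24],[-130,126,-142,0,0,0,24],[-170,164,-142,0,0,0,24],[-205,198,-142,0,0,0,24],[-221,214,-142,0,0,0,24],[-224,217,-142,0,0,0,24],[-224,217,-142,0,0,0,24]])

```text
time: 25.92
position: [0.6057, -0.0483, 0.1686]
tcp_rot: [-2.862, -1.294, -0.001]
force: [0.6, 1.0, -1.8]
grip_width: 0.0282
```

```bash
python3 - <<'E'
from h import *
go(cab2w(-.170,.110,.043),-41.45)
s=robot.sense();print(w2cab(s["position"]))
d=robot.snapshot("wrist");cv2.imwrite("pics/w12.png",cv2.resize(d["color"],None,fx=1.2,fy=1.2))
E
```

```text
shift mm [ -0.9   0.9 125.6] rot [-0.    -0.001  0.002] dist 126.0 rows 2.0 z 0.1686 F [ 0.6  1.  -1.8] w 0.0282 q7 -0.26 t 25.925
[-0.17093089  0.110797  ]
```

View pics/w12.png

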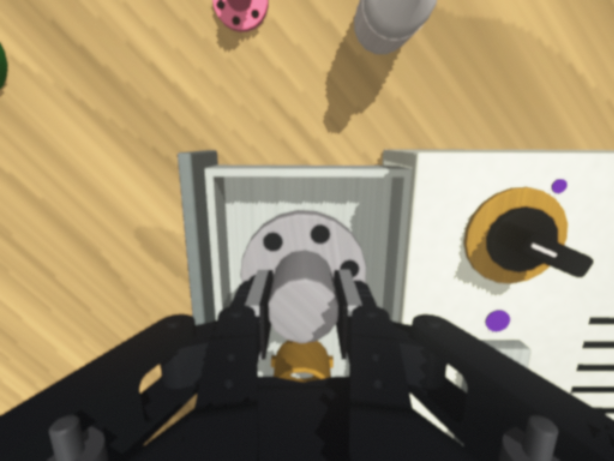

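Request:
send_rows(increments=[[0,0,40,0,0,0,24],[0,0,85,0,0,0,24],[0,0,112,0,0,0,24],[0,0,122,0,0,0,24],[0,0,125,0,0,0,24],[0,0,125,0,0,0,24],[0,0,125,0,0,0,55],[0,0,125,0,0,0,60],[0,0,125,0,0,0,60],[0,0,85,0,0,0,60],[0,0,30,0,0,0,70],[0,0,-20,0,0,0,84]])

```text
time: 27.48
position: [0.6056, -0.0491, 0.1902]
tcp_rot: [2.863, 1.293, 0.0]
force: [1.0, 0.0, 0.3]
grip_width: 0.0838
```

```bash
python3 - <<'E'
from h import *
d=robot.snapshot("wrist");cv2.imwrite("pics/w13.png",d["color"])
t=robot.snapshot("top");crop(t["color"],140,200,280,305,5.4,"pics/t13.png")
E
```

```text
(no output)
```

View pics/w13.png

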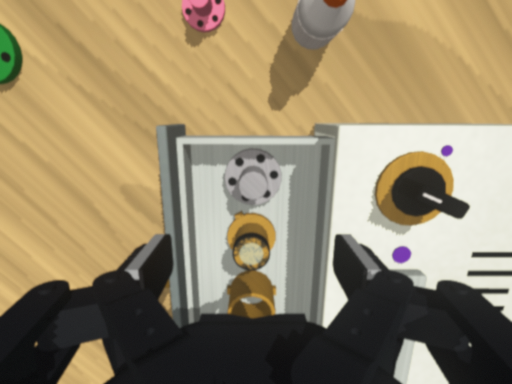

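View pics/t13.png

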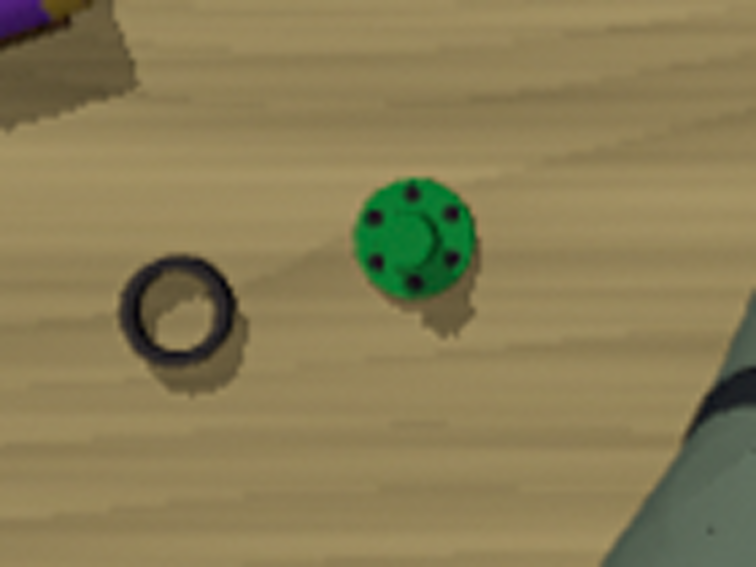

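```bash
python3 - <<'E'
from h import *
t=robot.snapshot("top");p=unproj(t,173.0,257.4,.022);print(p)
go([p[0],p[1],.20],-41.45)
E
```

```text
[0.44190086 0.36509775 0.022     ]
shift mm [ 201.9 -397.3   -9.7] rot [ 0.003 -0.003  0.002] dist 446.0 rows 7.1 z 0.1908 F [-0.3 -0.1 -1.8] w 0.0838 q7 -0.28 t 27.625
```

Request:
send_rows(increments=[[14,-28,-10,0,0,0,84],[40,-80,-10,0,0,0,84],[68,-133,-10,0,0,0,84],[95,-187,-10,0,0,0,84],[122,-240,-10,0,0,0,84],[150,-295,-10,0,0,0,84],[175,-345,-10,0,0,0,84],[194,-382,-10,0,0,0,84],[202,-397,-10,0,0,0,84],[202,-397,-10,0,0,0,84],[202,-397,-10,0,0,0,84]])

```text
time: 29.0
position: [0.4419, 0.3635, 0.1982]
tcp_rot: [2.864, 1.291, -0.0]
force: [0.3, -0.3, 0.2]
grip_width: 0.0843
```

```bash
python3 - <<'E'
from h import *
s=robot.sense()
d=robot.snapshot("wrist");cv2.imwrite("pics/w14.png",cv2.resize(d["color"],None,fx=1.5,fy=1.5))
P=[.4419,.3651]
print(np.array(proj(d,P+[.022],s))*1.5)
go(P+[.007],-41.45)
t=robot.snapshot("top")
E
```

```text
[376.19425836 263.29098412]
shift mm [  1.2  -1.2 191.3] rot [ 0.     0.    -0.001] dist 191.0 rows 3.1 z 0.1983 F [-0.  -0.5 -1. ] w 0.0839 q7 -1.02 t 29.05
```

View pics/w14.png

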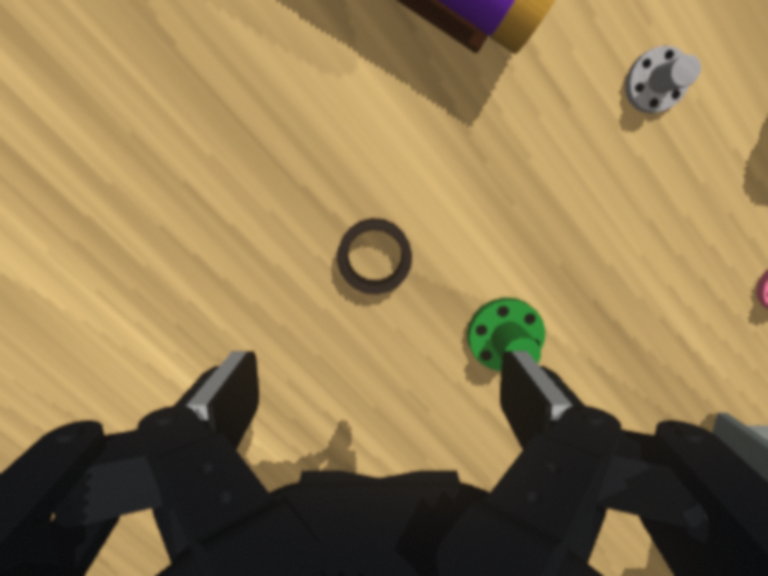

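Request:
send_rows(increments=[[4,-1,50,0,0,0,84],[4,-1,100,0,0,0,84],[4,-1,150,0,0,0,84],[4,-1,178,0,0,0,84],[4,-1,190,0,0,0,84],[4,-1,190,0,0,0,84],[4,-1,190,0,0,0,54],[4,-1,190,0,0,0,54],[4,-1,190,0,0,0,54],[4,-1,190,0,0,0,54],[4,-1,190,0,0,0,54]])

```text
time: 30.48
position: [0.4437, 0.3691, 0.0103]
tcp_rot: [-2.862, -1.293, -0.003]
force: [-5.7, -3.4, 23.5]
grip_width: 0.0571
```

```bash
python3 - <<'E'
from h import *
go(cab2w(-.170,-.110,.16),-41.45)
E
```

```text
shift mm [-426.6  398.1 -150.8] rot [-0.    -0.002  0.001] dist 603.0 rows 9.6 z 0.0103 F [-5.7 -3.4 23.5] w 0.0571 q7 -0.84 t 30.475
```

Request:
send_rows(increments=[[0,0,-35,0,0,0,54],[0,0,-85,0,0,0,54],[-15,14,-130,0,0,0,54],[-50,47,-150,0,0,0,54],[-90,84,-150,0,0,0,54],[-132,123,-150,0,0,0,54],[-174,162,-150,0,0,0,54],[-216,202,-150,0,0,0,54],[-258,241,-150,0,0,0,54],[-300,280,-150,0,0,0,54],[-335,313,-150,0,0,0,54],[-350,327,-150,0,0,0,54]])

```text
time: 31.98
position: [0.4571, -0.1129, 0.1592]
tcp_rot: [2.864, 1.289, 0.002]
force: [0.5, 1.2, -0.8]
grip_width: 0.0566
```

```bash
python3 - <<'E'
from h import *
go(cab2w(-.170,-.110,.16),-41.45)
E
```

```text
shift mm [-73.9  69.8  -0.8] rot [ 0.001 -0.001 -0.002] dist 102.0 rows 1.6 z 0.1592 F [ 0.5  1.2 -0.8] w 0.0566 q7 -0.1 t 31.975
```

Request:
send_rows(increments=[[-30,28,0,0,0,0,54],[-60,57,0,0,0,0,54],[-74,70,0,0,0,0,54],[-74,70,0,0,0,0,54],[-74,70,0,0,0,0,54]])

```text
time: 32.6
position: [0.4609, -0.211, 0.1586]
tcp_rot: [-2.862, -1.294, -0.001]
force: [0.3, -0.0, -1.0]
grip_width: 0.0568
```

```bash
python3 - <<'E'
from h import *
go(cab2w(-.170,-.110,.0255),-41.45)
s=robot.sense();print(w2cab(s["position"]))
d=robot.snapshot("wrist");cv2.imwrite("pics/w15.png",cv2.resize(d["color"],None,fx=1.2,fy=1.2))
E
```

```text
shift mm [ -3.    1.7 133.1] rot [-0.    -0.001  0.002] dist 133.0 rows 2.1 z 0.1586 F [ 0.3 -0.  -1. ] w 0.0568 q7 0.09 t 32.6
[-0.1717437  -0.10703853]
```

View pics/w15.png

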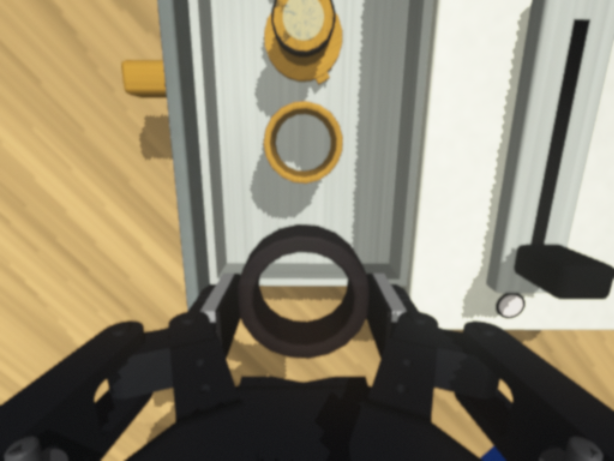

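Request:
send_rows(increments=[[-2,2,40,0,0,0,54],[-2,2,85,0,0,0,54],[-2,2,118,0,0,0,54],[-2,2,130,0,0,0,54],[-2,2,132,0,0,0,54],[-2,2,132,0,0,0,54],[-2,2,132,0,0,0,72],[-2,2,132,0,0,0,76],[-2,2,132,0,0,0,76],[-2,2,90,0,0,0,76],[-2,2,40,0,0,0,76],[-2,2,-20,0,0,0,76]])

```text
time: 34.15
position: [0.4605, -0.2146, 0.1796]
tcp_rot: [-2.862, -1.293, 0.002]
force: [1.0, 0.6, -0.1]
grip_width: 0.076
```

```bash
python3 - <<'E'
from h import *
go(cab2w(-.33,-.0,.19),48.55)
s=robot.sense();print(w2cab(s["position"]))
d=robot.snapshot("wrist");cv2.imwrite("pics/w16.png",cv2.resize(d["color"],None,fx=1.2,fy=1.2))
E
```

```text
shift mm [ 110.2 -160.2  -10.3] rot [-0.002 -0.    -1.57 ] dist 195.0 rows 8.4 z 0.1796 F [ 1.   0.6 -0.1] w 0.076 q7 0.08 t 34.15
[-0.16973085 -0.11001619]
```

View pics/w16.png

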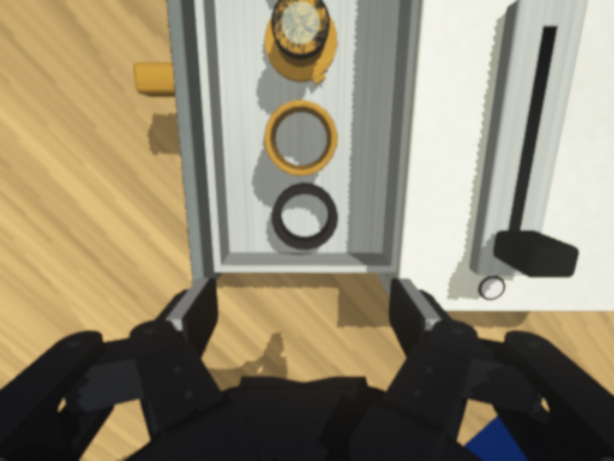

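```bash
python3 - <<'E'
from h import *
go(cab2w(-.275,.001,.19),48.55)
E
```

```text
shift mm [ 111.1 -108.    -4.3] rot [ 0.002 -0.006  1.57 ] dist 155.0 rows 8.4 z 0.186 F [ 4.4 -3.9 11.1] w 0.0759 q7 0.07 t 34.2
```

Request:
send_rows(increments=[[11,-10,-4,0,0,-0.175,60],[25,-24,-4,0,0,-0.35,50],[40,-38,-4,0,0,-0.525,50],[55,-52,-4,0,0,-0.7,50],[70,-68,-4,0,0,-0.875,50],[85,-82,-4,0,0,-1.05,50],[100,-96,-4,0,0,-1.225,50],[108,-105,-4,0,0,-1.4,50],[111,-108,-4,0,0,-1.57,50],[111,-108,-4,0,0,-1.57,50],[111,-108,-4,0,0,-1.57,50]])

```text
time: 35.58
position: [0.4533, -0.0604, 0.1823]
tcp_rot: [1.118, 2.936, -0.0]
force: [-0.3, -0.6, -0.4]
grip_width: 0.0501
```

```bash
python3 - <<'E'
from h import *
go(cab2w(-.275,.001,.038),48.55)
s=robot.sense();print(w2cab(s["position"]))
d=robot.snapshot("wrist");cv2.imwrite("pics/w17.png",cv2.resize(d["color"],None,fx=1.2,fy=1.2))
E
```

```text
shift mm [ -2.1   0.2 144.3] rot [-0.     0.    -0.004] dist 144.0 rows 2.3 z 0.1823 F [-0.3 -0.6 -0.4] w 0.0501 q7 1.03 t 35.575
[-0.27715509  0.00079167]
```

View pics/w17.png

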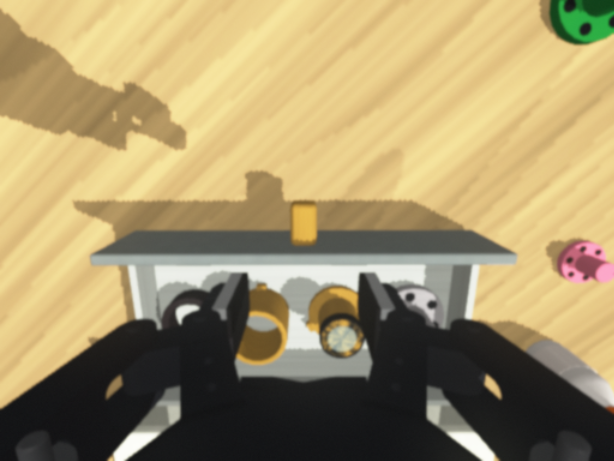

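Request:
send_rows(increments=[[-1,0,40,0,0,0,50],[-1,0,85,0,0,0,50],[-1,0,120,0,0,0,50],[-1,0,140,0,0,0,50],[-1,0,144,0,0,0,50],[-1,0,144,0,0,0,18],[-1,0,144,0,0,0,18],[-1,0,144,0,0,0,18],[-1,0,144,0,0,0,18],[-1,0,144,0,0,0,18]])

```text
time: 36.88
position: [0.4543, -0.0612, 0.0393]
tcp_rot: [1.112, 2.937, -0.0]
force: [-2.3, -4.7, 8.3]
grip_width: 0.021
```

```bash
python3 - <<'E'
from h import *
s=robot.sense();q=w2cab(s["position"]);print(q)
go(cab2w(q[0]+.151,q[1],.038),48.55)
E
```

```text
[-0.27592901  0.00088223]
shift mm [-1.51e+02  1.00e-01  1.40e+00] rot [ 0.     0.001 -0.   ] dist 151.0 rows 2.4 z 0.0393 F [-2.3 -4.7  8.3] w 0.021 q7 1.16 t 36.875
```

Request:
send_rows(increments=[[-4,0,0,0,0,0,18],[-12,0,0,0,0,0,18],[-23,0,0,0,0,0,18],[-36,0,0,0,0,0,18],[-49,0,0,0,0,0,18],[-62,0,0,0,0,0,18],[-75,0,0,0,0,0,18],[-88,0,0,0,0,0,18],[-101,0,0,0,0,0,18],[-113,0,0,0,0,0,18],[-123,0,0,0,0,0,18],[-130,0,0,0,0,0,18]])

```text
time: 38.38
position: [0.5517, -0.1475, 0.0393]
tcp_rot: [1.112, 2.938, -0.001]
force: [-5.8, -3.0, 7.2]
grip_width: 0.021
```

```bash
python3 - <<'E'
from h import *
s=robot.sense();q=w2cab(s["position"]);print(q)
go(cab2w(-.1245,q[1],.038),48.55)
E
```

```text
[-0.14575192  0.00064327]
shift mm [-21.3   0.    1.3] rot [-0.     0.001 -0.   ] dist 21.0 rows 0.3 z 0.0393 F [-5.8 -3.   7.2] w 0.021 q7 1.25 t 38.375
```

Request:
send_rows(increments=[[-5,0,0,0,0,0,18],[-10,0,0,0,0,0,18],[-15,0,0,0,0,0,18],[-19,0,0,0,0,0,18],[-22,0,0,0,0,0,18],[-25,0,0,0,0,0,18],[-27,0,0,0,0,0,18],[-27,0,0,0,0,0,18],[-27,0,0,0,0,0,18]])

```text
time: 39.5
position: [0.5667, -0.1609, 0.039]
tcp_rot: [-1.105, -2.928, -0.003]
force: [-40.7, 23.2, 43.7]
grip_width: 0.021
```

```bash
python3 - <<'E'
from h import *
s=robot.sense();q=w2cab(s["position"]);print(q,s["force"],s["grip_width"])
E
```

```text
[-0.12568869  0.00058785] [-40.67385242  23.24705863  43.69085863] 0.020968861823415914
```

Request:
send_rows(increments=[[5,0,0,0,0,0,18],[5,0,0,0,0,0,45],[5,0,0,0,0,0,45],[5,0,0,0,0,0,45],[5,0,-40,0,0,0,45],[5,0,-90,0,0,0,45],[5,0,-140,0,0,0,45],[5,0,-190,0,0,0,45],[5,0,-195,0,0,0,45]])

```text
time: 40.62
position: [0.5695, -0.1618, 0.2367]
tcp_rot: [1.109, 2.934, 0.002]
force: [0.2, 0.7, 0.5]
grip_width: 0.0448
```

```bash
python3 - <<'E'
from h import *
d=robot.snapshot("wrist");cv2.imwrite("pics/w18.png",cv2.resize(d["color"],None,fx=1.2,fy=1.2))
t=robot.snapshot("side");crop(t["color"],180,70,330,180,5,"pics/s18.png")
go(cab2w(-.027,-.111,.235),48.55)
E
```

```text
shift mm [ -97.1 -112.5   -1.3] rot [0.001 0.001 0.001] dist 149.0 rows 2.4 z 0.2337 F [ 0.2 -0.1 -0.2] w 0.045 q7 1.19 t 40.725
```

View pics/w18.png

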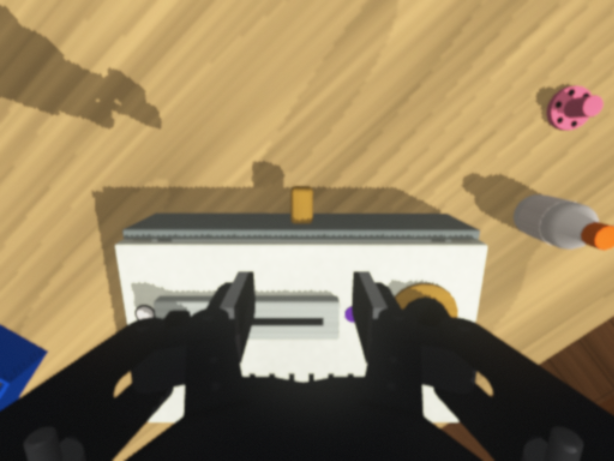

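View pics/s18.png

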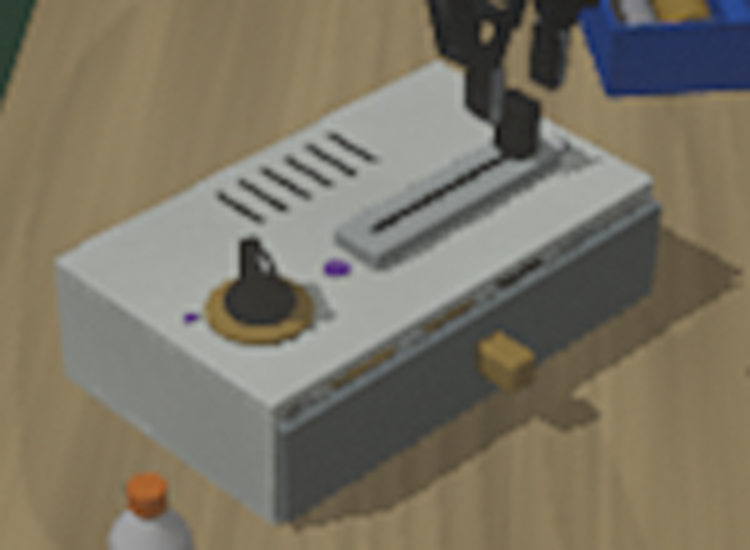

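Request:
send_rows(increments=[[-30,-35,0,0,0,0,45],[-65,-75,0,0,0,0,45],[-93,-108,0,0,0,0,45],[-97,-112,0,0,0,0,45],[-97,-112,0,0,0,0,45]])

```text
time: 41.35
position: [0.5663, -0.3091, 0.2318]
tcp_rot: [-1.111, -2.936, -0.0]
force: [0.5, 0.5, -0.5]
grip_width: 0.0453
```

```bash
python3 - <<'E'
from h import *
s=robot.sense();d=robot.snapshot("wrist");cv2.imwrite("pics/w19.png",cv2.resize(d["color"],None,fx=1.2,fy=1.2))
go(cab2w(-.027,-.111,.120),48.55)
E
```

```text
shift mm [ -1.3  -1.  112.1] rot [-0.    -0.002  0.001] dist 112.0 rows 1.8 z 0.2321 F [ 0.5  0.7 -0.4] w 0.0449 q7 1.43 t 41.4
```

View pics/w19.png

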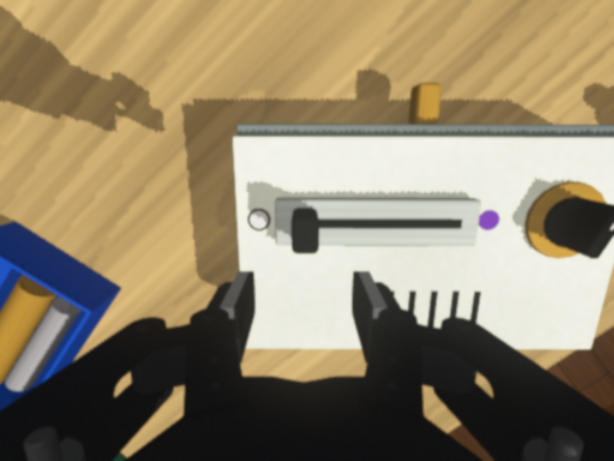

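Request:
send_rows(increments=[[-1,0,35,0,0,0,45],[-1,0,75,0,0,0,45],[-1,0,103,0,0,0,45],[-1,0,111,0,0,0,45],[-1,0,111,0,0,0,45],[-1,0,111,0,0,0,18],[-1,0,111,0,0,0,18],[-1,0,111,0,0,0,18],[-1,0,111,0,0,0,18]])

```text
time: 42.52
position: [0.5685, -0.3097, 0.1238]
tcp_rot: [1.109, 2.937, 0.001]
force: [1.1, 3.5, 6.3]
grip_width: 0.0191
```

```bash
python3 - <<'E'
from h import *
go(cab2w(-.027,.0095,.120),48.55)
s=robot.sense();print(w2cab(s["position"]))
E
```

```text
shift mm [  1.1 119.3   3.9] rot [0.001 0.002 0.001] dist 119.0 rows 1.9 z 0.1238 F [1.1 3.5 6.3] w 0.0191 q7 1.47 t 42.525
[-0.02577762 -0.10981884]
```

Request:
send_rows(increments=[[0,10,0,0,0,0,18],[0,24,0,0,0,0,18],[0,39,0,0,0,0,18],[0,54,0,0,0,0,18],[0,69,0,0,0,0,18],[0,84,0,0,0,0,18],[0,99,0,0,0,0,18],[0,112,0,0,0,0,18],[0,120,0,0,0,0,18],[0,125,0,0,0,0,18],[0,126,0,0,0,0,18],[0,126,0,0,0,0,18]])

```text
time: 44.02
position: [0.6485, -0.2195, 0.1237]
tcp_rot: [-1.115, -2.936, 0.007]
force: [-17.6, -12.8, 13.3]
grip_width: 0.0195
```

```bash
python3 - <<'E'
from h import *
s=robot.sense();print(w2cab(s["position"]),s["force"],s["grip_width"])
E
```

```text
[-0.02553633  0.01075607] [-17.62877764 -12.84426754  13.30894669] 0.01945491699098318
```

Request:
send_rows(increments=[[0,0,0,0,0,0,18],[0,0,0,0,0,0,18],[0,-4,0,0,0,0,18],[0,-4,0,0,0,0,40],[0,-4,0,0,0,0,40],[0,-4,0,0,0,0,40],[0,-4,-40,0,0,0,40],[0,-4,-80,0,0,0,40],[0,-4,-105,0,0,0,40],[0,-4,-105,0,0,0,40]])

```text
time: 45.28
position: [0.649, -0.2187, 0.2293]
tcp_rot: [1.109, 2.936, 0.001]
force: [0.7, -1.2, 0.1]
grip_width: 0.0398
```

```bash
python3 - <<'E'
from h import *
s=robot.sense();d=robot.snapshot("wrist");cv2.imwrite("pics/w20.png",cv2.resize(d["color"],None,fx=1.5,fy=1.5))
crop(d["color"],380,130,512,260,5,"pics/w20c.png")
t=robot.snapshot("top");crop(t["color"],300,100,470,255,4.5,"pics/t20.png")
E
```

```text
(no output)
```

View pics/w20.png

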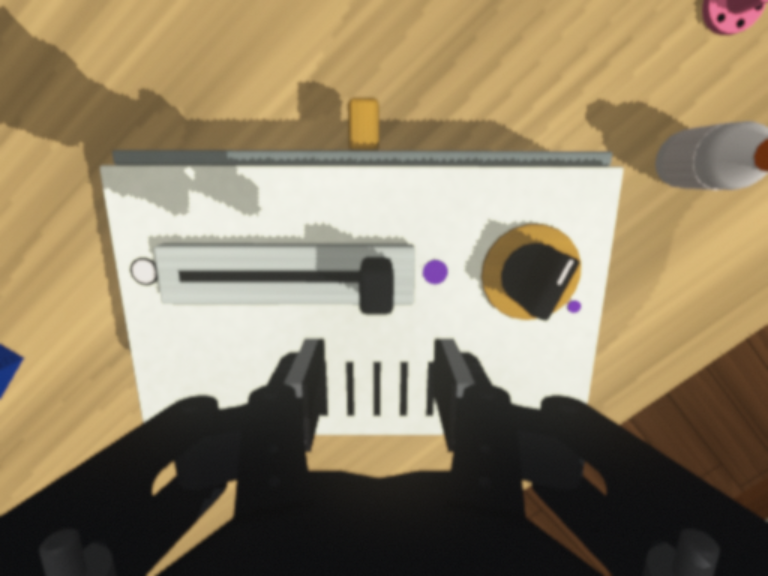

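View pics/t20.png

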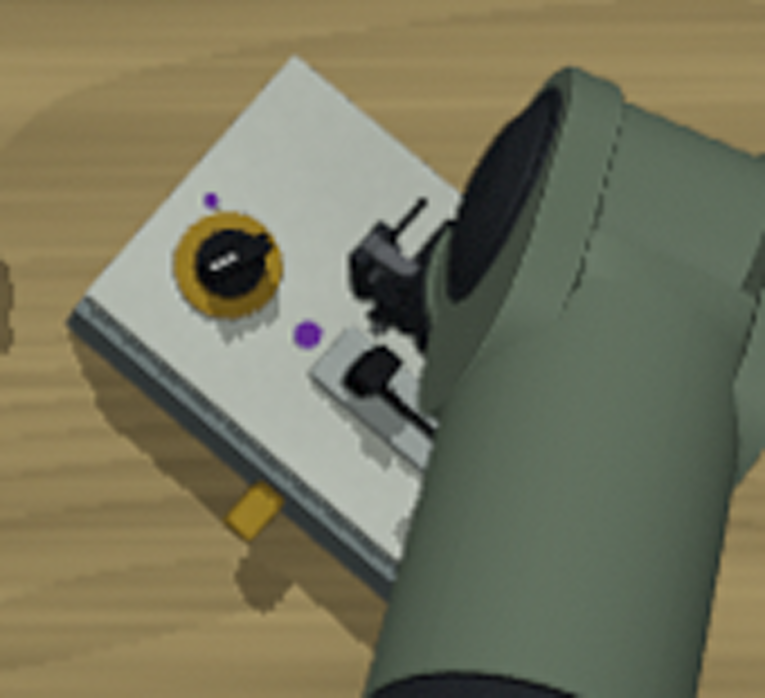

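```bash
python3 - <<'E'
from h import *
p=cab2w(-.0305,.116,.23);print(p,np.hypot(*p[:2]))
go(p,48.55)
E
```

```text
[ 0.7144273  -0.13736412  0.23      ] 0.7275130745881686
shift mm [  3.7 104.6  -3.2] rot [-0.    -0.     0.001] dist 105.0 rows 1.7 z 0.2268 F [-0.3  0.5 -0.8] w 0.0399 q7 1.27 t 45.375
```

Request:
send_rows(increments=[[-10,35,-3,0,0,0,60],[-25,75,-3,0,0,0,60],[-35,100,-3,0,0,0,60],[-40,104,-3,0,0,0,60],[-40,104,-3,0,0,0,60]])

```text
time: 46.0
position: [0.7464, -0.1677, 0.2291]
tcp_rot: [-1.111, -2.937, 0.001]
force: [0.8, -0.6, -0.6]
grip_width: 0.0604
```

```bash
python3 - <<'E'
from h import *
s=robot.sense();d=robot.snapshot("wrist");cv2.imwrite("pics/w21.png",cv2.resize(d["color"],None,fx=1.5,fy=1.5))
u,v=proj(d,cab2w(-.0305,.116,.138),s);print(u,v,s["position"],s["tcp_rot"],s["time"])
x0=int(u)-60;y0=int(v)-60
print(x0,y0);crop(d["color"],x0,y0,x0+120,y0+120,5,"pics/w21c.png")
E
```

```text
253.11177618589807 144.0940503247934 [ 0.74638621 -0.16769496  0.2290829 ] [-1.11112052e+00 -2.93693557e+00  1.42350002e-03] 46.0
193 84
```

View pics/w21c.png

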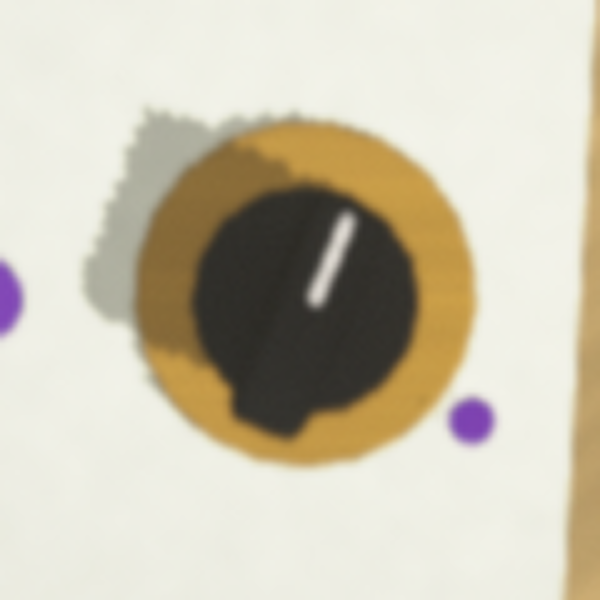

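```bash
python3 - <<'E'
from h import *
s=robot.sense();d=robot.snapshot("wrist")
c=lambda a,b:(193+a/5,84+b/5)
A=unproj(d,*c(315,298),.138,s);B=unproj(d,*c(348,216),.138,s)
pip=unproj(d,*c(471,421),.094,s)
for n,p in (("A",A),("B",B),("pip",pip)): print(n,p.round(4),w2cab(p).round(4))
ring=unproj(d,*c(305,293),.10,s);print("ring",ring.round(4),w2cab(ring).round(4))
vt=unproj(d,*c(-5,298),.094,s);print("violet",w2cab(vt).round(4))
a=w2cab(B)-w2cab(A);print("pointer ang cab",np.degrees(np.arctan2(a[1],a[0])), "len",np.linalg.norm(a))
for c0 in (w2cab(ring),w2cab(A)):
  b=w2cab(pip)-c0;print("pip ang",np.degrees(np.arctan2(b[1],b[0])))
wa=B-A;print("world ang line",np.degrees(np.arctan2(wa[1],wa[0])))
E
```

```text
A [ 0.7156 -0.1356  0.138 ] [-0.0308  0.1181]
B [ 0.7091 -0.1226  0.138 ] [-0.0442  0.1235]
pip [ 0.7586 -0.1303  0.094 ] [-0.002   0.1505]
ring [ 0.7164 -0.1383  0.1   ] [-0.0284  0.1166]
violet [-0.0269  0.0548]
pointer ang cab 158.00535997770638 len 0.014448363483325146
pip ang 52.19084601079179
pip ang 48.363217954428286
world ang line 116.55535997770635
```

```bash
python3 - <<'E'
from h import *
go([.7155,-.137,.18],26.6)
E
```

```text
shift mm [43.5  3.  50. ] rot [-0.001 -0.     0.383] dist 66.0 rows 2.0 z 0.23 F [ 0.6 -0.1  0.4] w 0.0599 q7 1.15 t 46.1
```

Request:
send_rows(increments=[[15,1,10,0,0,0.13,50],[30,2,25,0,0,0.26,50],[43,3,40,0,0,0.383,50],[43,3,50,0,0,0.383,50],[43,3,50,0,0,0.383,50],[43,3,50,0,0,0.383,50]])

```text
time: 46.85
position: [0.717, -0.1372, 0.1809]
tcp_rot: [1.648, 2.674, 0.0]
force: [0.9, -0.8, 0.5]
grip_width: 0.05
```

```bash
python3 - <<'E'
from h import *
go([.7155,-.137,.114],26.6)
d=robot.snapshot("wrist");cv2.imwrite("pics/w22.png",cv2.resize(d["color"],None,fx=1.5,fy=1.5))
t=robot.snapshot("side");crop(t["color"],180,50,330,180,5,"pics/s22.png")
E
```

```text
shift mm [ 0.9 -1.3 66.9] rot [0.001 0.001 0.002] dist 67.0 rows 1.1 z 0.1809 F [ 0.9 -0.8  0.5] w 0.05 q7 0.81 t 46.85
```

View pics/w22.png

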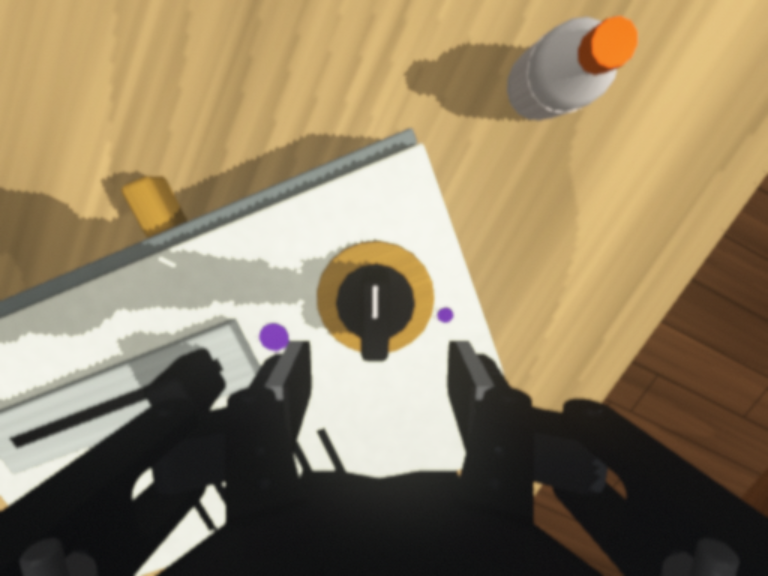

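View pics/s22.png

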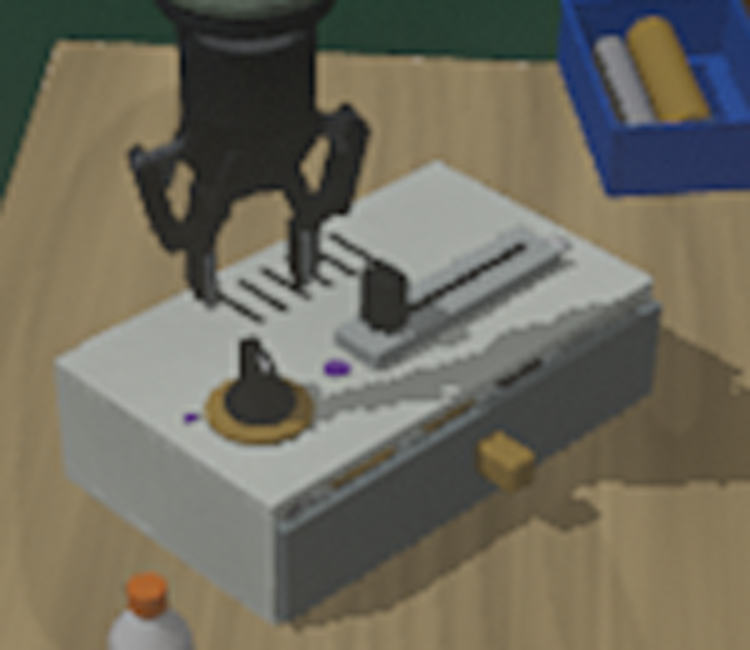

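Request:
send_rows(increments=[[0,-2,25,0,0,0,50],[0,-2,50,0,0,0,50],[0,-2,64,0,0,0,50],[0,-2,66,0,0,0,50],[0,-2,66,0,0,0,10],[0,-2,66,0,0,0,10],[0,-2,66,0,0,0,10],[0,-2,66,0,0,0,10],[0,-2,66,0,0,0,10]])

```text
time: 48.08
position: [0.715, -0.1376, 0.1155]
tcp_rot: [1.65, 2.673, 0.0]
force: [-4.6, 0.2, 6.3]
grip_width: 0.0128
```

```bash
python3 - <<'E'
from h import *
s=robot.sense();print(s["position"],s["force"],s["ft_torque"],s["grip_width"],s["joint_positions"])
E
```

```text
[ 0.71503963 -0.13757047  0.11547229] [-4.57785583  0.17905184  6.29712088] [-0.05141284  0.847365    0.03125866] 0.012789593725430327 [-0.10883674  0.84682189  0.39134661  1.39626755 -0.35426276  0.96719444
  0.82956161]
```

Gripped (12.8 mm). Turn clockwise (+ about tool z), about 1.88 rad plus a little.

Request:
send_rows(increments=[[0,0,0,0,0,0.12,10],[0,0,0,0,0,0.27,10],[0,0,0,0,0,0.42,10],[0,0,0,0,0,0.57,10],[0,0,0,0,0,0.72,10],[0,0,0,0,0,0.87,10],[0,0,0,0,0,1.02,10],[0,0,0,0,0,1.17,10],[0,0,0,0,0,1.32,10],[0,0,0,0,0,1.45,10],[0,0,0,0,0,1.5,10]])

```text
time: 49.45
position: [0.7173, -0.1383, 0.1156]
tcp_rot: [3.026, 0.827, 0.007]
force: [16.6, -8.0, -6.2]
grip_width: 0.0128
```

```bash
python3 - <<'E'
from h import *
s=robot.sense();print(s["position"],s["force"],s["ft_torque"],s["grip_width"],s["joint_positions"])
M=R.from_rotvec(s["tcp_rot"]).as_matrix();print(np.degrees(np.arctan2(M[1,1],M[0,1])))
E
```

```text
[ 0.71734751 -0.13828458  0.11558285] [16.64527797 -7.95744963 -6.21622659] [-1.76391905 -3.47098048  0.10680323] 0.012783436012380139 [-0.28667989  0.95174372  0.75810666  1.40544336 -0.69737705  1.05493301
 -0.43401633]
-59.44493991079727
```

Request:
send_rows(increments=[[1,2,0,0,0,0.08,10],[2,3,0,0,0,0.18,10],[2,3,0,0,0,0.28,10],[2,3,0,0,0,0.36,10],[2,3,0,0,0,0.42,10],[2,3,0,0,0,0.46,10],[2,3,0,0,0,0.46,10],[2,3,0,0,0,0.46,10]])

```text
time: 50.45
position: [0.7189, -0.1388, 0.1157]
tcp_rot: [3.139, 0.123, 0.002]
force: [-2.0, -0.3, 7.1]
grip_width: 0.013
```

```bash
python3 - <<'E'
from h import *
s=robot.sense();print(s["position"],s["force"],s["ft_torque"],s["grip_width"],s["joint_positions"])
M=R.from_rotvec(s["tcp_rot"]).as_matrix();print(np.degrees(np.arctan2(M[1,1],M[0,1])))
E
```

```text
[ 0.71888175 -0.13876464  0.11570365] [-1.99734032 -0.26865893  7.12579051] [-0.18005348  0.30577311  1.97362337] 0.012980170769612342 [-0.32352483  0.99716731  0.85895741  1.39763857 -0.79140667  1.10584958
 -0.82989019]
-85.51412798713395
```

Request:
send_rows(increments=[[0,0,0,0,0,0,10],[0,0,0,0,0,0,10],[0,0,0,0,0,0,45],[0,0,0,0,0,0,45],[0,0,0,0,0,0,45],[0,0,-30,0,0,0,45],[0,0,-70,0,0,0,45],[0,0,-90,0,0,0,45],[0,0,-90,0,0,0,45]])

```text
time: 51.58
position: [0.7186, -0.1389, 0.2054]
tcp_rot: [3.139, 0.119, 0.003]
force: [-0.9, 0.1, -0.7]
grip_width: 0.045
```

```bash
python3 - <<'E'
from h import *
s=robot.sense();d=robot.snapshot("wrist");cv2.imwrite("pics/w23.png",cv2.resize(d["color"],None,fx=1.5,fy=1.5))
crop(d["color"],190,110,310,230,5,"pics/w23c.png");print(s["position"])
t=robot.snapshot("top");cv2.imwrite("pics/t23.png",cv2.resize(t["color"],None,fx=1.5,fy=1.5))
E
```

```text
[ 0.71861696 -0.13893607  0.20543962]
```

View pics/w23.png

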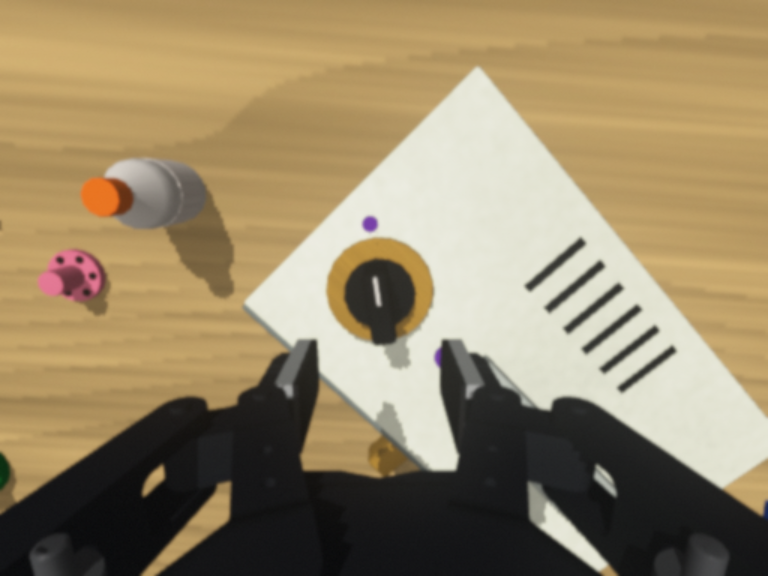

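View pics/w23c.png

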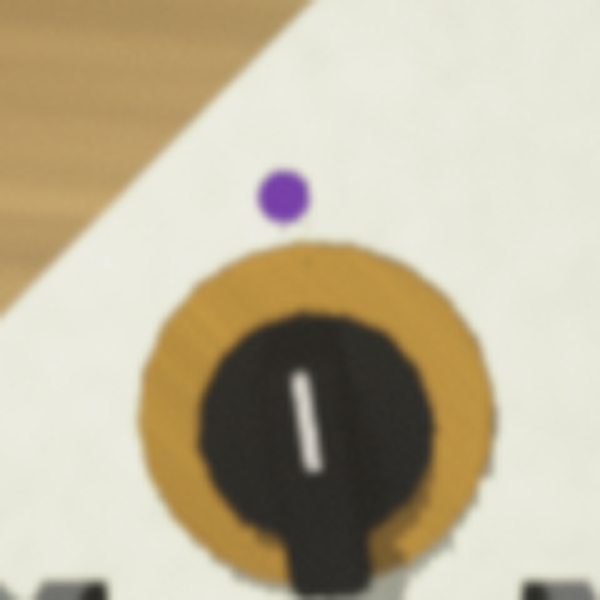

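View pics/t23.png

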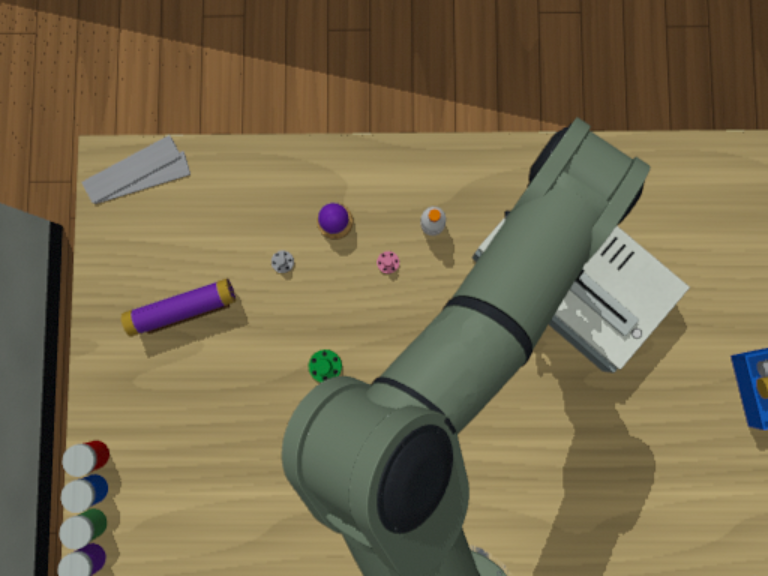

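Request:
send_rows(increments=[[0,0,-40,0,0,0,45],[0,-40,-80,0,0,0,45],[-20,-95,-90,0,0,0,45],[-40,-150,-90,0,0,0,45],[-60,-205,-90,0,0,0,45],[-80,-250,-90,0,0,0,45],[-80,-260,-90,0,0,0,45],[-80,-260,-90,0,0,0,45]])

```text
time: 52.68
position: [0.6186, 0.1149, 0.2935]
tcp_rot: [3.139, 0.121, -0.001]
force: [0.3, -0.9, 0.1]
grip_width: 0.045
```

```bash
python3 - <<'E'
from h import *
t=robot.snapshot("top");crop(t["color"],300,100,470,255,4.5,"pics/t24.png")
t=robot.snapshot("side");crop(t["color"],170,60,340,190,4.5,"pics/s24.png");s=robot.sense();print(s["position"],s["force"],s["time"],abs(s["dq"]).max())
E
```

```text
[0.61900178 0.11291449 0.29394961] [0.03173609 0.7591918  0.60697578] 52.775 0.011132805156636135
```

View pics/t24.png

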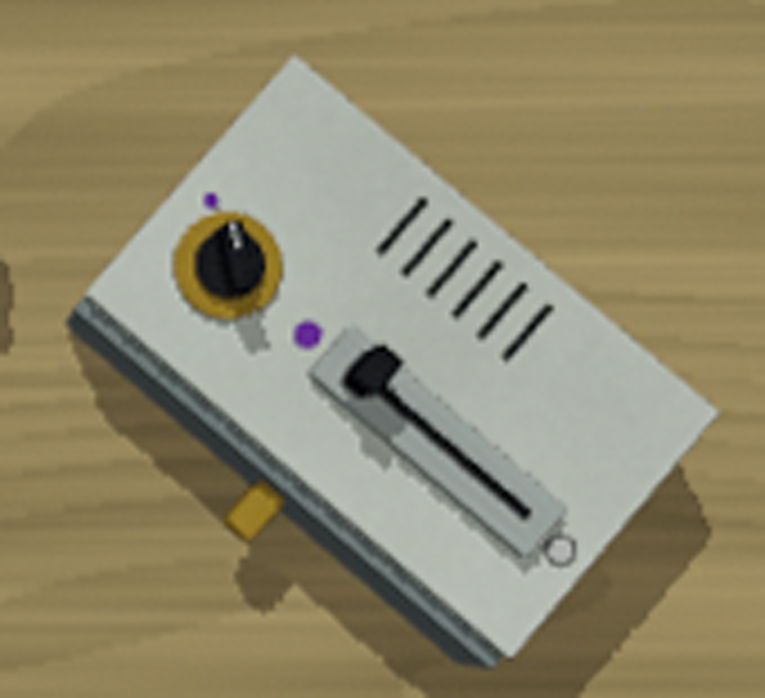

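View pics/s24.png

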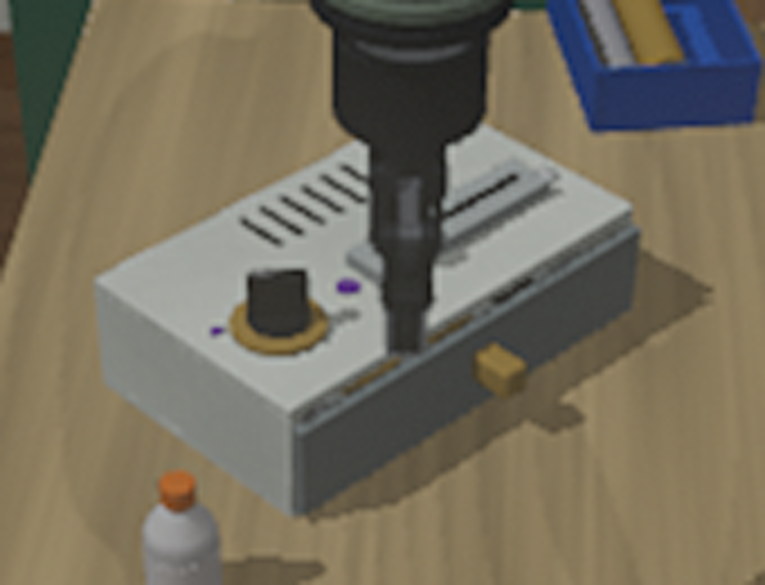

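```bash
python3 -c "
from bench import robot
print(robot.sign_off())"
```

```text
the job is handed in; nothing more can be done
None
```

The job is done and handed in at about 53 s of the 200 s allowed. I slid the lock to the white dot and pulled the drawer fully open. Then I put in the four fittings that were there: brass eyepiece, socket tube, the larger chrome end wheel and the smoked spacer ring. There was no copper eyepiece on the bench. After that I eased the drawer shut at about 0.1 m/s, slid the lock to the violet dot and turned the dial clockwise to its stop.

**Last checks:**
- **Fittings:** all four were seen upright in the drawer just before it was shut, and parts of them could still be glimpsed through the gap above the panel afterwards.
- **Drawer:** it travelled 150 mm in against about 46 N at the stop, and the pull sits at the same pixel as at the start.
- **Lock:** it travelled about 120 mm until it stopped.
- **Dial:** it met the stop at about 2 N m. Its pointer lines up with the violet pip to within about 1°.
- **Bystanders:** the ball, kaleidoscope and bottle look unmoved in the top view.
- **Arm:** it was clear of everything and still when I handed in.

**Did not go to plan:**
- The ring was knocked about 4 cm aside partway through, so I measured it again before picking it up.
- The dial turned 112°, where I had expected 108° from the pictures.
- The wrist camera read objects about 3–4 mm further along the tool's x axis than the top camera did, and I allowed for that in the grasps.

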